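# Load the backstamp press and hold its shuttle at the click

## Task

Take the bisque cup off the plaster bat with a light grip (soft-fired ware cracks if squeezed hard), set it down, not dropped, foot up as it is, in the round white nest of the stamping press while the shuttle is still out at its loading end, and let go of it. Then take the shuttle by its black knob and slide it in under the stamp until you feel the spring ball click into the notch of the index bar. Finish holding the knob right there, ball in the notch, so that the lever can be pulled: do not let go, and leave the jar, bowl and brush where they stand.

Things in the scene. Friction and masses are not known exactly. Their poses are not given: they have to be found in the camera images.
- cup_centre (a point): Centre (on the axis, half-way up) of the loose pinkish bisque cup, 0.13 to 0.2 kg: a straight tumbler, 56 mm diameter, 78 mm high, mouth down, foot ring up, shoulder rounded over the top 15 mm. It stands on a white plaster bat 190 mm across, 16 mm thick. It cracks when both pads together press it with over 100 N (a grip of 50 N); a grip of 20 to 40 N carries it safely.
- nest (a point): Centre of the floor of the cup nest on the shuttle, 55 mm above the bench: a white ring, bore 63 mm (3.5 mm clear round the cup), outer diameter 77 mm, rim 10 mm above this floor. A seated cup's centre is 39 mm above this point. Its axes are the press's: +y is the way the shuttle slides in towards the stamp, z is up.
- knob (a point): Centre of the shuttle's black pull knob: an upright cylinder 26 mm in diameter, from 70 to 110 mm above the bench, on a thin stem, 135 mm behind the nest's centre (press -y). The shuttle plate below it has its top 52 mm above the bench. Same axes as the nest.
- stamp (a point): Middle of the underside of the red-brown rubber stamp, 172 mm above the bench (39 mm over the foot of a seated cup). Same axes as the nest. Above it the ram guide (from 230 mm up) and the head (275 to 345 mm up, 66 mm wide) reach 33 mm from the stamp's axis towards the loading side, the ram rises to 425 mm; the column stands 110 mm beyond (+y).
- shuttle (a joint): How far the shuttle has slid in, m: 0 at the loading end, 0.19 at the far bump stop; starts at 0 to 0.04. It slides level along the press's +y, needs about 1.5 N to move, and stays where it is left. At 0.16 the nest is straight under the stamp; the notch is set within 4 mm of that, and just where must be felt.
- ball (a joint): Height of the spring ball (in a brass plunger on the shuttle's +x side, riding on the flat steel index bar beside the rail), m: about 0 on the bar, about -0.0025 when centred in the bar's one notch. Falling in, it pulls the shuttle forward over the last 4 mm with up to 10 N; in the notch it resists pushing on or back with 10 to 13 N, then breaks out and runs free again.
- jar: Bystander: glass jar with a blue lid, 62 mm in diameter, 75 mm high; origin at the centre of its underside.
- bowl: Bystander: blue glazed bowl, 110 mm across, 50 mm high; origin at the centre of its underside.
- brush: Bystander: wooden-handled brush 180 mm long, lying flat.
Things that resemble listed ones, but are neither listed nor needed, are in the scene too. What is meant by the part that bears cup_centre is not purple, and is the smaller of those in its own colour.

How it is judged (in metres and radians):
On the way:
1. the cup stands foot up in the nest, let go, with the shuttle still at the loading end (horizontal distance between cup_centre and nest below 0.006 m and z of cup_centre in the frame of nest below 0.043 m and angle between cup_centre's own z axis and vertical below 0.08 rad and contact force between the fingers and cup below 0.1 N and value of joint shuttle below 0.08 m), for 0.2 s.
At the end, for the whole second after the job is handed in: The fingers still hold the shuttle at its knob (over 3 N of contact, grasp within 45 mm of the knob's centre); it stands still within 10 mm of under the stamp, its ball in the notch (below -1.3 mm); the cup stands foot up in the nest (within 6 mm, upright to 0.08 rad), not touched by the robot (value of joint ball below -0.0013 m and value of joint shuttle between 0.15 and 0.17 m and velocity of joint shuttle between -0.005 and 0.005 m/s and contact force between the fingers and shuttle above 3 N and distance between the grasp point and knob below 0.045 m and horizontal distance between cup_centre and nest below 0.006 m and z of cup_centre in the frame of nest below 0.043 m and angle between cup_centre's own z axis and vertical below 0.08 rad and contact force between each of the arm, the fingers and cup below 0.1 N); the arm keeps its last pose, push and grip.
It fails at once if the cup is squeezed with more than 100 N (both pads together) (contact force between the fingers and cup above 100 N).
It fails at once if the cup is dropped or flung: faster than 0.5 m/s with no finger on it (contact force between the fingers and cup below 0.05 N and linear speed of cup above 0.5 m/s).
It fails at once if the jar is moved more than 20 mm (distance of jar from where it was at the start of the episode above 0.02 m).
It fails at once if the bowl is moved more than 20 mm (distance of bowl from where it was at the start of the episode above 0.02 m).
It fails at once if the brush is moved more than 20 mm (distance of brush from where it was at the start of the episode above 0.02 m).
It also fails if it takes over 67 s, if anything falls off the work surface, if the arm or the gripper's body presses on something with over 40 N, if the wrist force passes 120 N, or if a joint passes its speed limit or range.

## Robot

A 6-joint arm with a two-finger parallel gripper is mounted at the origin on the work surface. World frame = base frame: x ahead of the robot, y to its left, z up, the work surface at z = 0. Lengths are in m, angles in degrees, forces in N, time in s.
With the tool pointing down it reaches from about 0.25 to 0.725 m from the base axis. Payload 9.7 kg.
Tool frame: the origin (TCP) lies at the very end of the fingers, on their centre line; the grasp point (between the pads) lies 19 mm behind it; z points along the fingers, y is the direction in which the jaws open and shut (so a half turn about z gives the same grasp; the last joint's range is limited). The gripper opens to 85 mm and grips with 20 to 120 N. Pads are 22 mm wide; open, the fingers measure 114 mm over their backs; the gripper's body (76 mm by 85 mm) begins 54 mm behind the grasp point. The pads swing forward as they close: fully open they stand 13 mm farther back than shut.
Start: joints at [68.698, 4.979, 10.078, 95.1, 0, 90], TCP at [0.2, 0.512, 0.192] pointing down, gripper open.
Joint ranges: [-179.16, 179.16], [-48.56, 103.87], [-65.8, 70.77], [-126.05, 130.52], [-82.76, 87.17], [-180, 180]. Speed limits (degrees/s): [127.2, 127.2, 147.25, 180, 180, 180].

## Interface

Orientations are given as [roll, pitch, yaw] about the fixed x, y, z axes, in that order (R = Rz(yaw) Ry(pitch) Rx(roll)).
In Python, from workcell import bot gives the robot as it stands. The module is installed in compiled form; this text tells all that it offers.
- The arm moves only by the tool step_arm, never from a script. Its arguments are lists of equal length, an entry for each row: "dr": the turn, a rotation vector about the tool's x, y, z in rad, a list of three; "xyz": the shift along the tool's x, y, z in units of 40 mm (1.0 is 40 mm), a list of three; "gripper": the opening, from 0 (shut) to 1 (fully open). In form: {"dr": [[wx, wy, wz], ...], "xyz": [[x, y, z], ...], "gripper": [gripper, ...]}. A call has exactly 8 rows; each row is the pose to reach, as a shift and turn from the pose commanded when the call began, along the tool's axes at that moment; what a row does not reach only later rows make up. A row lasts 1/10 s, in which the tool goes at most 50 mm and 8.59 degrees, less where a joint would pass 70% of its speed; a pose out of reach is approached as far as the arm can. A call with a gripper value outside its range is refused whole. The fingers move at their own pace and stop on an object; "squeeze" is the grip in N (left out, the last holds). Time passes only in rows, so rows that repeat a pose let the fingers close, or fill a call up. It gives the time, the measured TCP pose, the force and the opening at its end, in the units of the state.
- bot.get_obs(): the state, without advancing time (a new reading comes with each control period).
- bot.camera(name): name is "scene" or "top"; returns a dict with "image" (480x640x3 uint8, red, green, blue), "camera_matrix" (3x3 intrinsics, pixels), "k1" (the pictures are not rectified: a ray, as slopes to the right and down, at radius r is drawn at 1 + k1 r^2 times it, then the intrinsics apply), "R" (3x3) and "t" (3): a world point X has camera coordinates R X + t. Camera axes: x right, y down, z forward; pixel columns grow to the right and rows downward; lengths in m; the calibration is good to about 2 mm. A picture is of the moment at which its call begins. There is no depth.
- bot.job_done(): hands the job in, once; it reports no verdict.
Trained networks look in a picture, given as the dict that the camera call returned (one of the last four; its "shot" number tells which), for a name from the list of things; names that differ only in an ending like _2 or _b are one class to them, and where a whole thing is asked for, a point or a joint stands for the part that bears it (a point fixed in the world has none). Each returns a list of dicts, best first, with "p" (0 to 1); they miss things now and then, are a little off and sometimes report something else, mostly with a low value. They report only what shows in the picture. A call takes as long as a camera call. They do not tell look-alikes from the thing itself.
- bot.regions_of(picture, thing): "region" (480x640 bool, what is visible of it) and "box" ([centre column, centre row, width, height] in pixels, round what is visible of it).
The state is a dict: "time": time; "q": joint angles; "qd": joint speeds; "joint_efforts": joint torques, N m; "ee_pos": TCP position; "tcp_rot": TCP orientation; "wrist_force": force on the tool from outside, world axes, zero at the start; "torque": the same for the moment, N m; "opening": finger opening in m.
Only numpy, scipy, OpenCV 4.12 (cv2) and the standard library are available. Lean on these libraries where they do the work, as an engineer would, in place of code of your own. Each camera call takes 0.05 s, during which the arm holds its last target.

## Working session

There is one attempt and no reset: what is moved stays moved. The work goes in short steps, Python scripts to look and compute and a tool call to move; the robot and the scene stay as the last step left them, time stands still between calls to the robot, and variables do not carry over. Pictures are saved under pics/ and viewed, and the job is handed in when it is done.

Besides the shell and the picture viewer there is one more tool, called after "Request:" in YAML: its name, and indented under it one key for each argument. step_arm: Moves the arm, as the interface text tells. Its arguments: {"type":"object","properties":{"dr":{"type":"array"},"xyz":{"type":"array"},"gripper":{"type":"array"},"squeeze":{"type":"number"}},"required":["dr","xyz","gripper"]}

```bash
mkdir -p pics
cat > h.py <<'E'
import numpy as np, cv2, pickle
from workcell import bot
def shot(n,tag):
    p=bot.camera(n); cv2.imwrite(f'pics/{tag}.png',p['image'][:,:,::-1]); pickle.dump(p,open(f'{tag}.pkl','wb')); return p
def ray(p,uv):
    K=np.array(p['camera_matrix']);s=np.linalg.inv(K)@[uv[0],uv[1],1]; d=s[:2]; r0=np.hypot(*d); r=r0
    for _ in range(30): r=r0/(1+p['k1']*r*r)
    d=d*(r/r0 if r0>0 else 1); R=np.array(p['R']);t=np.array(p['t'])
    return -R.T@t, R.T@np.array([d[0],d[1],1])
def atz(p,uv,z):
    c,d=ray(p,uv); return c+d*(z-c[2])/d[2]
def proj(p,X):
    X=np.atleast_2d(X); c=X@np.array(p['R']).T+np.array(p['t']); s=c[:,:2]/c[:,2:]; s=s*(1+p['k1']*(s**2).sum(1,keepdims=True))
    K=np.array(p['camera_matrix']); return s@K[:2,:2].T+K[:2,2]
E
python3 - <<'E'
from h import *
print(bot.get_obs())
for n in ('scene','top'):
    p=shot(n,n+'0'); print(n,p['camera_matrix'],p['k1'],p['R'],p['t'])
    for th in ('cup_centre','nest','knob','stamp','shuttle','ball','jar','bowl','brush'):
        try: print(th,[(round(d['p'],2),np.round(d['box'])) for d in bot.regions_of(p,th)[:4]])
        except Exception as e: print(th,e)
E
```

```text
{'time': 0.0, 'q': array([6.86982954e+01, 5.01074385e+00, 1.00315989e+01, 9.51004850e+01,
       2.45409628e-03, 8.99981114e+01]), 'qd': array([0.03928805, 0.07072271, 0.00312654, 0.10708767, 0.05150168,
       0.01196426]), 'joint_efforts': array([-1.08119370e-03, -5.20392358e+01,  4.64801788e+01,  1.65130338e-02,
       -5.64944025e-05,  2.75149034e-05]), 'ee_pos': array([0.19967859, 0.51214226, 0.19176097]), 'tcp_rot': array([-1.79920370e+02, -2.45671868e-03,  1.58700181e+02]), 'wrist_force': array([-0.38967893, -0.15129262,  0.68332664]), 'torque': array([-0.0283716 ,  0.01896917, -0.00920165]), 'opening': 0.08530025180191646}
scene [[532.57776235   0.         318.847851  ]
 [  0.         532.57776235 242.15881191]
 [  0.           0.           1.        ]] -0.135211943075332 [[ 0.6768668   0.73610153 -0.00242342]
 [ 0.42459639 -0.39311384 -0.81558532]
 [-0.60130628  0.55101365 -0.57863176]] [-0.23948599 -0.21618092  1.76534877]
cup_centre [(0.96, array([160., 327.,  41.,  61.])), (0.81, array([173., 265.,  26.,  36.])), (0.75, array([241., 288.,  32.,  40.]))]
nest [(0.71, array
[... 608 characters left out ...]
0.02921462 -0.06903707]
 [ 0.06942517  0.01248445 -0.99750904]] [-0.14037735  0.55564215  1.37461637]
cup_centre [(0.94, array([489., 264.,  37.,  27.])), (0.81, array([438., 343.,  28.,  33.])), (0.63, array([411., 264.,  25.,  21.]))]
nest [(0.85, array([256., 257.,  84.,  54.]))]
knob [(0.75, array([259., 259.,  83.,  46.]))]
stamp [(0.68, array([192., 268., 253.,  94.])), (0.39, array([202., 171.,  18.,  67.])), (0.38, array([256., 257.,  85.,  53.]))]
shuttle [(0.71, array([257., 259.,  85.,  51.]))]
ball []
jar [(0.73, array([277., 168.,  24.,  28.]))]
bowl [(0.86, array([373., 178.,  48.,  41.])), (0.15, array([412., 265.,  27.,  23.]))]
brush [(0.96, array([202., 170.,  17.,  68.]))]
```

View pics/scene0.png

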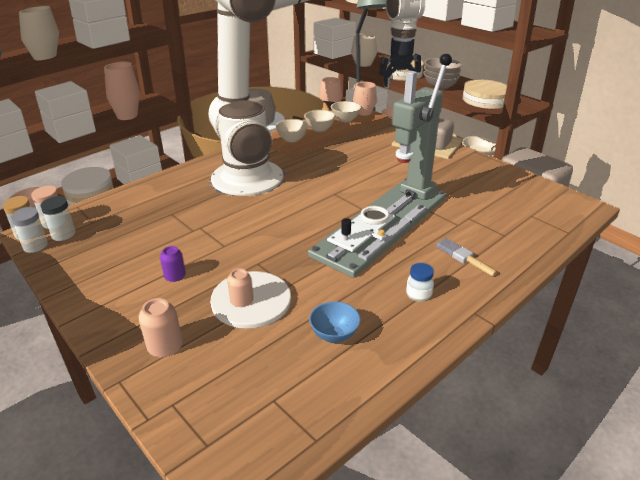

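View pics/top0.png

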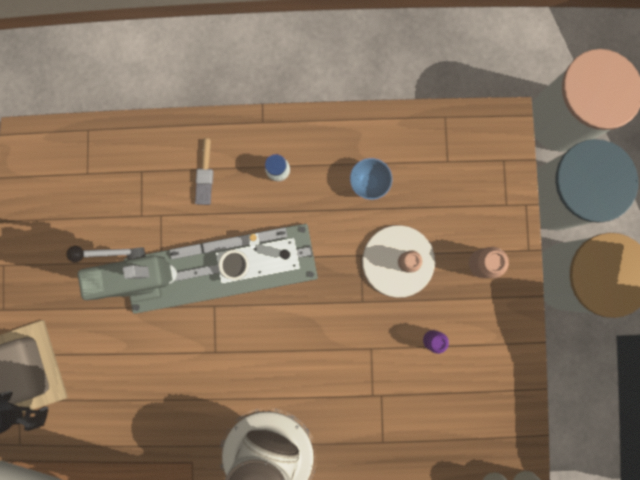

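Run:
```python
import cv2
a=cv2.imread('pics/scene0.png')[190:370,110:290]; b=cv2.imread('pics/top0.png')[220:380,380:540]
cv2.imwrite('pics/cupcrop.png',cv2.hconcat([cv2.resize(a,(400,400)),cv2.resize(b,(400,400))]))
a=cv2.imread('pics/scene0.png')[130:310,280:500]; b=cv2.imread('pics/top0.png')[200:320,160:320]
cv2.imwrite('pics/presscrop.png',cv2.hconcat([cv2.resize(a,(400,327)),cv2.resize(b,(400,327))]))
```

```text
(no output)
```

View pics/cupcrop.png

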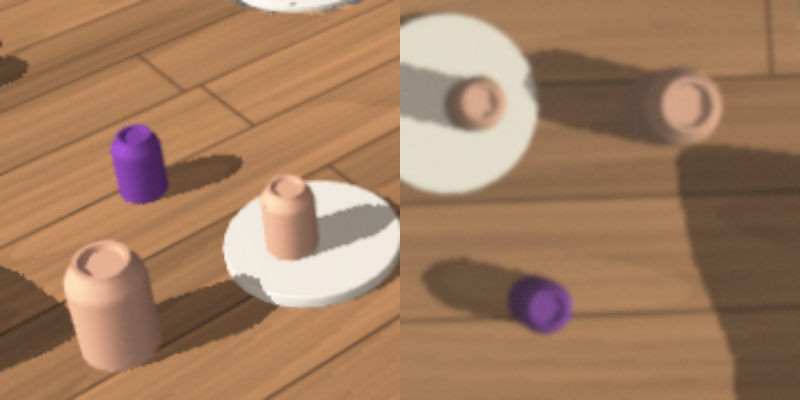

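View pics/presscrop.png

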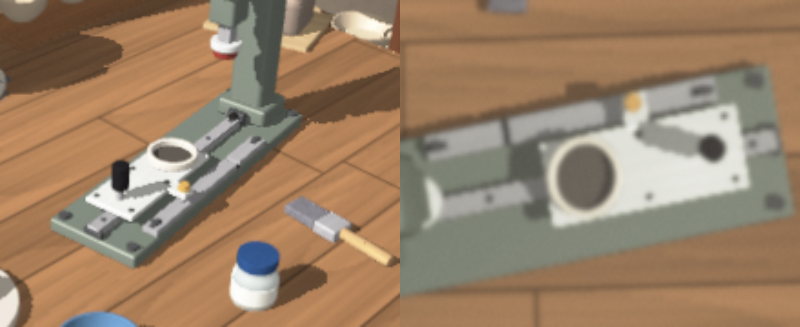

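Candidates for the cup: the small pink one on the bat (scene 241,288; top 411,262), the large pink one (scene 160,327; top 491,263) and the purple one (scene 173,264; top 436,342). The crop confirms the smaller pink cup on the bat, so I'm taking that one. Next I need exact measurements.

```bash
cat > fit.py <<'E'
from h import *
from scipy.optimize import least_squares
a=np.linspace(0,2*np.pi,72,endpoint=False)
def circ(c,r,z): return np.c_[c[0]+r*np.cos(a),c[1]+r*np.sin(a),np.full(72,z)]
def cupmesh(c): # c: xy + base z
    P=[circ(c,28,0)]
    return np.vstack([circ(c[:2],.028,c[2]),circ(c[:2],.028,c[2]+.063)]+[circ(c[:2],.028-.015*(1-np.cos(t)) if 0 else .028-.010*(1-np.cos(t)),c[2]+.063+.015*np.sin(t)) for t in (.4,.8,1.2,1.57)])
def box(P): return np.r_[P.min(0),P.max(0)]
E
python3 - <<'E'
from fit import *
S=pickle.load(open('scene0.pkl','rb'));T=pickle.load(open('top0.pkl','rb'))
# colour masks of cup near predicted
def mask(p,c):
    im=p['image'];hsv=cv2.cvtColor(im,cv2.COLOR_RGB2HSV)
    return im
obs=[]
for p,c in ((S,(241,288)),(T,(411,264))):
    r=[d for d in bot.regions_of(p,'cup_centre') if np.hypot(d['box'][0]-c[0],d['box'][1]-c[1])<12]
    print(r and r[0]['box'])
    if r:
        m=r[0]['region']; ys,xs=np.nonzero(m); print(xs.min(),xs.max()+1,ys.min(),ys.max()+1)
E
python3 - <<'E'
import cv2
a=cv2.imread('pics/scene0.png'); b=cv2.imread('pics/top0.png')
cv2.imwrite('pics/n1.png',cv2.resize(a[195:265,320:420],(800,560),interpolation=cv2.INTER_CUBIC))
cv2.imwrite('pics/n2.png',cv2.resize(b[230:300,210:310],(800,560),interpolation=cv2.INTER_CUBIC))
E
```

```text
[240.9, 288.4, 31.6, 40.2]
227 254 268 308
[410.9, 264.4, 25.3, 21.0]
398 422 250 273
```

View pics/n1.png

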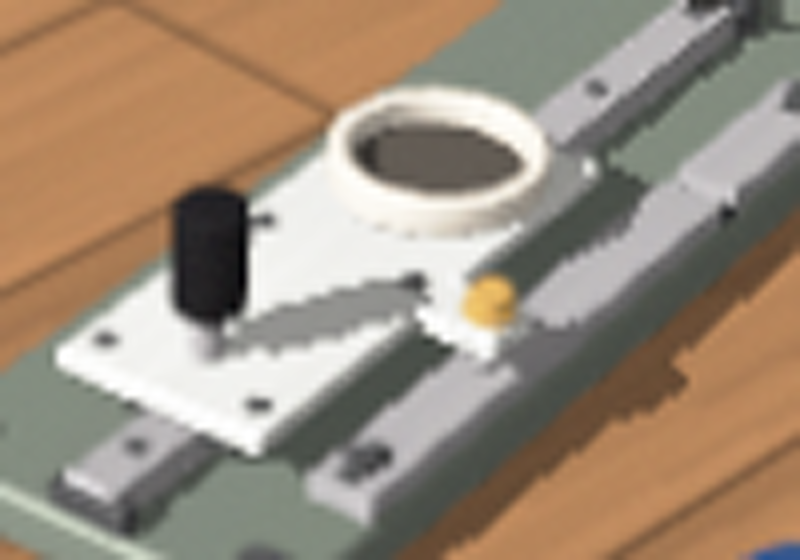

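View pics/n2.png

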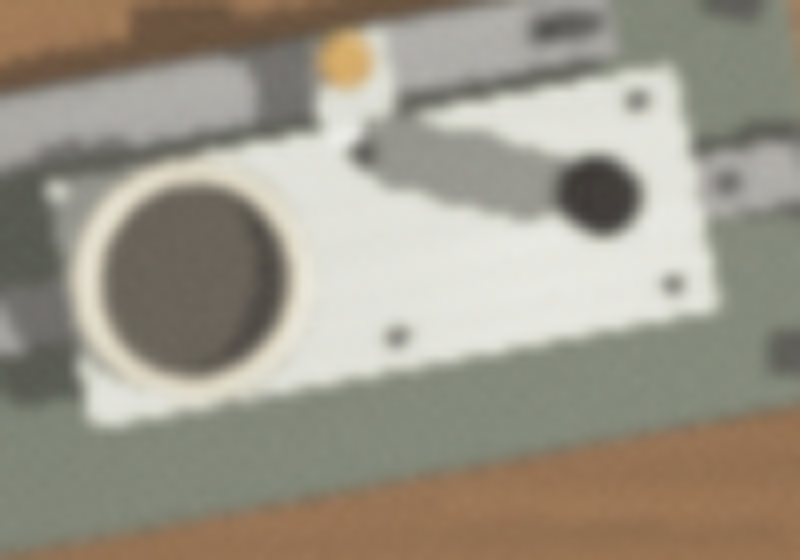

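```bash
cat > fit1.py <<'E'
from fit import *
S=pickle.load(open('scene0.pkl','rb'));T=pickle.load(open('top0.pkl','rb'))
cv=lambda b,o:(np.array(b)+.5)/8-.5+np.r_[o,o]
rs=cv([327,85,548,0],(320,195)); ks=cv([172,185,248,323],(320,195))
rt=cv([72,156,308,398],(210,230)); kt=cv([555,154,641,238],(210,230))
def geo(v):
    n=v[:2]; d=np.array([-np.sin(v[2]),np.cos(v[2])]); k=n-.135*d
    return n,k,np.vstack([circ(n,.0385,.065)]),np.vstack([circ(k,.013,.07),circ(k,.013,.11)])
def f(v):
    n,k,R,K=geo(v)
    return np.r_[(box(proj(S,R))-rs)[:3],box(proj(T,R))-rt,box(proj(S,K))-ks,box(proj(T,K))-kt]
n0=atz(T,(233,264),.065)[:2];k0=atz(T,(284.5,254),.11)[:2]; d=n0-k0
print(n0,k0,np.hypot(*d))
s=least_squares(f,[*n0,np.arctan2(-d[0],d[1])],x_scale=.01)
print('nest',s.x[:2],'yaw',np.degrees(s.x[2]),'knob',geo(s.x)[1]); print(np.round(s.fun,1))
# cup
def cb(p,x0,x1,y0,y1):
    im=p['image'][y0:y1,x0:x1].astype(int); m=((im[...,0]-im[...,2])>45).astype(np.uint8)
    n,l,st,c=cv2.connectedComponentsWithStats(m); i=1+np.argmax(st[1:,4]); x,y,w,h=st[i,:4]
    cv2.imwrite('pics/m_%d.png'%x0,cv2.resize(np.where(l==i,255,0).astype(np.uint8),None,fx=8,fy=8))
    return np.array([x+x0-.5,y+y0-.5,x+x0+w-.5,y+y0+h-.5])
cs=cb(S,222,262,262,312); ct=cb(T,390,425,245,282); print(cs,ct)
g=lambda v: np.r_[box(proj(S,cupmesh([v[0],v[1],.016])))-cs,box(proj(T,cupmesh([v[0],v[1],.016])))-ct]
c0=atz(T,(410,263),.08)[:2]
c=least_squares(g,c0,x_scale=.01); print('cup',c.x,np.round(c.fun,1))
for p,nm in((S,'s'),(T,'t')):
    im=cv2.resize(p['image'][:,:,::-1],None,fx=4,fy=4,interpolation=cv2.INTER_CUBIC)
    n,k,R,K=geo(s.x); st=n+.16*np.array([-np.sin(s.x[2]),np.cos(s.x[2])])
    for P in (R,circ(n,.0315,.065),K,cupmesh([*c.x,.016])):
        for u in proj(p,P): cv2.circle(im,tuple(np.int32(u*4+1.5)),1,(0,0,255),-1)
    x=(140,140) if nm=='t' else (0,0)
    im=im[720:1320,840:1700] if nm=='t' else im[760:1260,900:1700]
    cv2.imwrite('pics/ov_%s.png'%nm,im[:600,:800] if nm=='s' else cv2.resize(im,(800,558)))
E
python3 fit1.py
```

```text
[0.50750229 0.06904663] [ 0.52672149 -0.06670262] 0.13710301129950628
nest [0.50629055 0.068167  ] yaw 8.884942415620378 knob [ 0.5271414  -0.06521307]
[ 0.2  0.2  0.6 -0.2  0.3  0.3  0.3 -0.4 -0.6  0.7  0.8 -0.3 -0.2  0.7
  0.5]
[221.5 261.5 261.5 306.5] [403.5 251.5 422.5 271.5]
cup [ 0.49966889 -0.38228172] [ 4.7  5.9 -8.5  0.4 -6.4 -0.9  0.2  1.8]
```

View pics/ov_s.png

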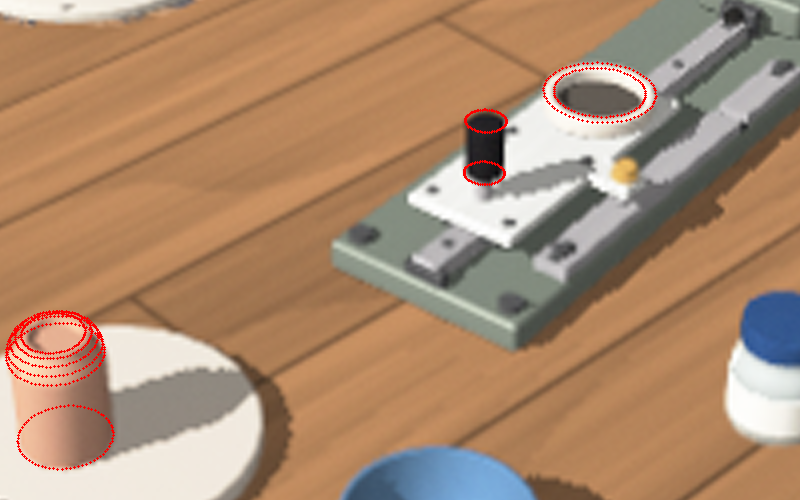

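View pics/ov_t.png

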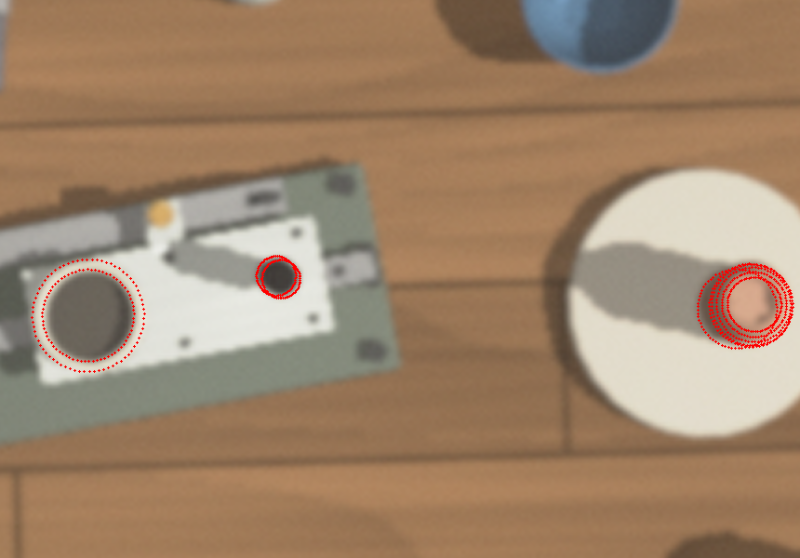

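Run:
```python
import cv2
a=cv2.imread('pics/scene0.png'); b=cv2.imread('pics/top0.png')
cv2.imwrite('pics/c1.png',cv2.hconcat([cv2.resize(a[262:312,220:270],(400,400),interpolation=cv2.INTER_CUBIC),cv2.resize(b[240:290,385:435],(400,400),interpolation=cv2.INTER_CUBIC)]))
```

```text
(no output)
```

View pics/c1.png

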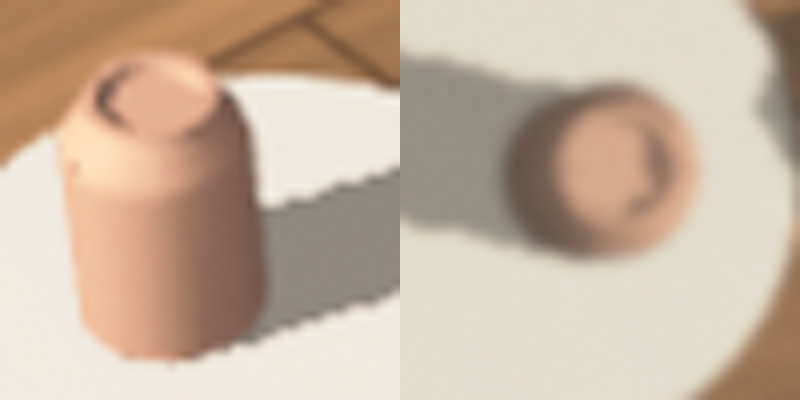

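```bash
cat > fit2.py <<'E'
from fit import *
S=pickle.load(open('scene0.pkl','rb'));T=pickle.load(open('top0.pkl','rb'))
cv=lambda b,o:(np.array(b)+.5)/8-.5+np.r_[o,o]
cs=cv([56,50,268,362],(220,262)); ct=cv([105,80,298,260],(385,240))
g=lambda v: np.r_[box(proj(S,cupmesh([v[0],v[1],.016])))-cs,box(proj(T,cupmesh([v[0],v[1],.016])))-ct]
c=least_squares(g,[.5,-.38],x_scale=.01,loss='soft_l1'); print('cup',c.x,np.round(g(c.x),1))
print('foot ring centre top', atz(T,(385+204/8,240+168/8),.094), 'scene',atz(S,(220+163/8,262+100/8),.092))
print('big',atz(T,(491,263),.13),'purple',atz(T,(436,342),.08),'jar',atz(T,(277,168),.07),'bowl',atz(T,(372,179),.03))
E
python3 fit2.py
```

```text
cup [ 0.50176887 -0.38238929] [ 0.2  0.   0.4  0.6 -0.5  0.2  0.9  0.5]
foot ring centre top [ 0.50109883 -0.37752613  0.094     ] scene [ 0.50583857 -0.38021243  0.092     ]
big [ 0.48906409 -0.56774966  0.13      ] purple [ 0.29790188 -0.43600774  0.08      ] jar [ 0.75036697 -0.04913586  0.07      ] bowl [ 0.721972   -0.29495895  0.03      ]
```

Request:
step_arm:
  dr:
    - [0,0,0.13]
    - [0,0,0.26]
    - [0,0,0.39]
    - [0,0,0.52]
    - [0,0,0.65]
    - [0,0,0.78]
    - [0,0,0.91]
    - [0,0,1.04]
  xyz:
    - [0,-1,0]
    - [0,-2,0]
    - [0,-3,0]
    - [0,-4,0]
    - [0,-5,0]
    - [0,-5.5,0]
    - [0,-5.5,0]
    - [0,-5.5,0]
  gripper: [1,1,1,1,1,1,1,1]

```text
time: 1.9
ee_pos: [0.1197, 0.3071, 0.193]
tcp_rot: [179.9, -0.1, 98.8]
wrist_force: [0.1, 0.6, 0.1]
opening: 0.0854
```

Request:
step_arm:
  dr:
    - [0,0,0]
    - [0,0,0]
    - [0,0,0]
    - [0,0,0]
    - [0,0,0]
    - [0,0,0]
    - [0,0,0]
    - [0,0,0]
  xyz:
    - [-1.2,0.45,0]
    - [-2.4,0.9,0]
    - [-3.6,1.3,0]
    - [-4.8,1.8,0]
    - [-6.0,2.2,0]
    - [-7.2,2.6,0]
    - [-8.4,3.1,0]
    - [-9.2,3.5,0]
  gripper: [1,1,1,1,1,1,1,1]

```text
time: 2.7
ee_pos: [0.2988, -0.0063, 0.193]
tcp_rot: [179.9, 0.0, 99.1]
wrist_force: [1.8, 1.9, 0.8]
opening: 0.0853
```

```bash
cat >> h.py <<'E'
def to(x,y,z):
    from scipy.spatial.transform import Rotation as Ro
    o=bot.get_obs(); R=Ro.from_euler('xyz',o['tcp_rot'],degrees=True).as_matrix()
    print(o['ee_pos'],o['tcp_rot'],o['wrist_force'],o['opening'],'units',np.round(R.T@(np.array([x,y,z])-o['ee_pos'])/.04,3))
E
python3 -c "
from h import *
to(.502,-.381,.15)"
```

```text
[ 0.29877201 -0.0062789   0.19301745] [1.79882062e+02 4.11235935e-03 9.91223638e+01] [1.77046958 1.89599787 0.83778984] 0.0853101049097438 units [-10.055   3.529   1.083]
```

Request:
step_arm:
  dr:
    - [0,0,0]
    - [0,0,0]
    - [0,0,0]
    - [0,0,0]
    - [0,0,0]
    - [0,0,0]
    - [0,0,0]
    - [0,0,0]
  xyz:
    - [-1.2,0.4,0]
    - [-2.4,0.8,0]
    - [-3.6,1.2,0]
    - [-4.8,1.7,0]
    - [-6.0,2.1,0]
    - [-7.2,2.5,0.3]
    - [-8.4,2.9,0.6]
    - [-9.4,3.3,0.9]
  gripper: [1,1,1,1,1,1,1,1]

```text
time: 3.5
ee_pos: [0.4875, -0.3546, 0.157]
tcp_rot: [180.0, 0.0, 99.1]
wrist_force: [0.5, 0.3, 0.8]
opening: 0.0854
```

```bash
python3 -c "
from h import *
to(.502,-.381,.15)"
```

```text
[ 0.48745778 -0.35464993  0.15696078] [1.79967680e+02 3.12057319e-02 9.90758927e+01] [0.52354269 0.32109109 0.79832852] 0.08539891359015202 units [-0.708  0.255  0.175]
```

Request:
step_arm:
  dr:
    - [0,0,0]
    - [0,0,0]
    - [0,0,0]
    - [0,0,0]
    - [0,0,0]
    - [0,0,0]
    - [0,0,0]
    - [0,0,0]
  xyz:
    - [-0.5,0.2,0.1]
    - [-0.7,0.25,0.2]
    - [-0.7,0.25,0.2]
    - [-0.7,0.25,0.2]
    - [-0.7,0.25,0.2]
    - [-0.7,0.25,0.2]
    - [-0.7,0.25,0.2]
    - [-0.7,0.25,0.2]
  gripper: [1,1,1,1,1,1,1,1]

```text
time: 4.3
ee_pos: [0.5011, -0.3782, 0.1498]
tcp_rot: [180.0, 0.0, 99.1]
wrist_force: [-0.4, -0.0, -0.3]
opening: 0.0857
```

```bash
python3 -c "
from h import *
to(.502,-.381,.04)
a=shot('scene','s1')['image'][:,:,::-1];b=shot('top','t1')['image'][:,:,::-1]
cv2.imwrite('pics/a1.png',cv2.hconcat([cv2.resize(a[200:320,180:300],(400,400)),cv2.resize(b[220:320,360:460],(400,400))]))"
```

```text
[ 0.50113522 -0.3781737   0.14976787] [1.79973806e+02 2.57216973e-02 9.91275799e+01] [-0.44235327 -0.04746179 -0.34268586] 0.0856613766410657 units [-0.072  0.009  2.744]
```

View pics/a1.png

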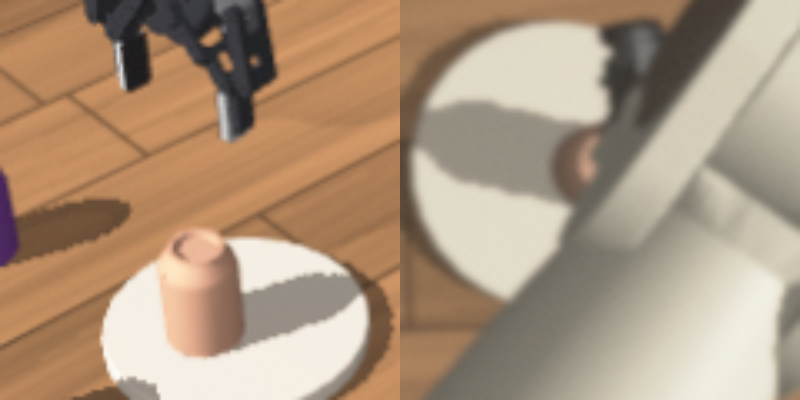

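Request:
step_arm:
  dr:
    - [0,0,0]
    - [0,0,0]
    - [0,0,0]
    - [0,0,0]
    - [0,0,0]
    - [0,0,0]
    - [0,0,0]
    - [0,0,0]
  xyz:
    - [-0.07,0.01,0.6]
    - [-0.07,0.01,1.2]
    - [-0.07,0.01,1.8]
    - [-0.07,0.01,2.3]
    - [-0.07,0.01,2.6]
    - [-0.07,0.01,2.74]
    - [-0.07,0.01,2.74]
    - [-0.07,0.01,2.74]
  gripper: [1,1,1,1,1,1,1,1]

```text
time: 5.2
ee_pos: [0.5024, -0.3815, 0.0408]
tcp_rot: [179.9, 0.1, 99.1]
wrist_force: [0.8, -0.2, -0.2]
opening: 0.0853
```

```bash
python3 -c "
from h import *
to(.502,-.381,.04)
a=shot('scene','s2')['image'][:,:,::-1]
cv2.imwrite('pics/a2.png',cv2.resize(a[230:330,190:290],(600,600)))"
```

```text
[ 0.50240459 -0.38148414  0.04075494] [1.79945924e+02 5.49716037e-02 9.91119955e+01] [ 0.77417631 -0.24419818 -0.23395123] 0.08529099668305232 units [ 0.014 -0.008  0.019]
```

View pics/a2.png

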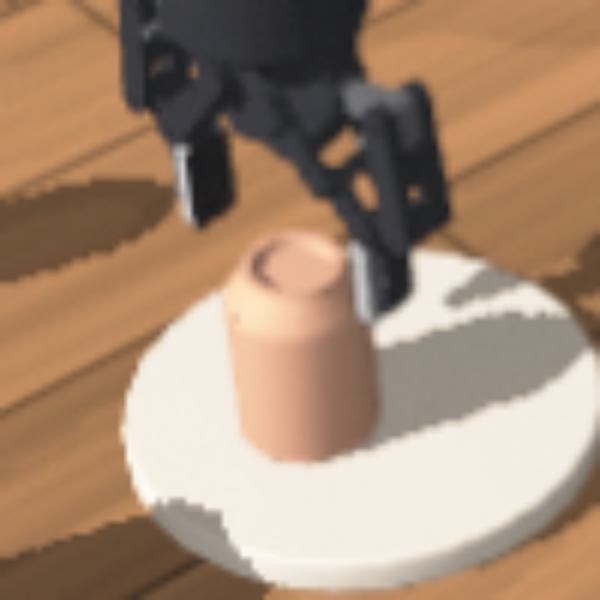

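```bash
python3 -c "
from h import *
p=pickle.load(open('s2.pkl','rb'))
for z in (.04,.053,.07,.1): print(z,(proj(p,[[.5024,-.3815,z],[.5024-.042,-.388,z],[.5024+.042,-.375,z]])-[190,230])*6)
"
```

```text
0.04 [[306.42583682 369.19216765]
 [230.44001992 325.03531554]
 [385.33724511 414.92403871]]
0.053 [[303.39752261 343.45435137]
 [227.01538207 299.48208176]
 [382.7454453  389.0139328 ]]
0.07 [[299.39246842 309.29615142]
 [222.48800889 265.5819191 ]
 [379.3162669  354.61342513]]
0.1 [[292.19891719 247.59968249]
 [214.36157016 204.38913133]
 [373.15294849 292.43994862]]
```

```bash
python3 -c "
from h import *
p=pickle.load(open('s1.pkl','rb'))
for z in (.15,.163,.18,.2): print(z,proj(p,[[.501,-.378,z],[.501-.042,-.385,z],[.501+.042,-.371,z]]))
t=pickle.load(open('top0.pkl','rb'));s=pickle.load(open('scene0.pkl','rb'))
print(proj(s,[[.2,.512,.192],[.2,.512,.24]]),proj(t,[[.2,.512,.192],[.2,.512,.24]]))
a=cv2.imread('pics/scene0.png')[0:110,350:480];cv2.imwrite('pics/g0.png',cv2.resize(a,(650,550)))
a=cv2.imread('pics/top0.png')[360:470,0:130];cv2.imwrite('pics/g0t.png',cv2.resize(a,(650,550)))
a=cv2.imread('pics/t1.png')[200:330,330:520];cv2.imwrite('pics/g1t.png',cv2.resize(a,(760,520)))
"
```

```text
0.15 [[237.56865624 252.51302616]
 [224.15846004 245.59767625]
 [251.52609256 259.69820618]]
0.163 [[237.02834232 247.73411603]
 [223.54711252 240.86656777]
 [251.06449636 254.87308293]]
0.18 [[236.31397657 241.39068778]
 [222.73918922 234.58919192]
 [250.45392691 248.46557722]]
0.2 [[235.46215485 233.78882452]
 [221.77634276 227.07037907]
 [249.72545674 240.78282536]]
[[397.67621783 100.56377702]
 [398.69740954  87.1836884 ]] [[ 40.56926156 397.57598174]
 [ 29.50310055 401.94386859]]
```

View pics/g0.png

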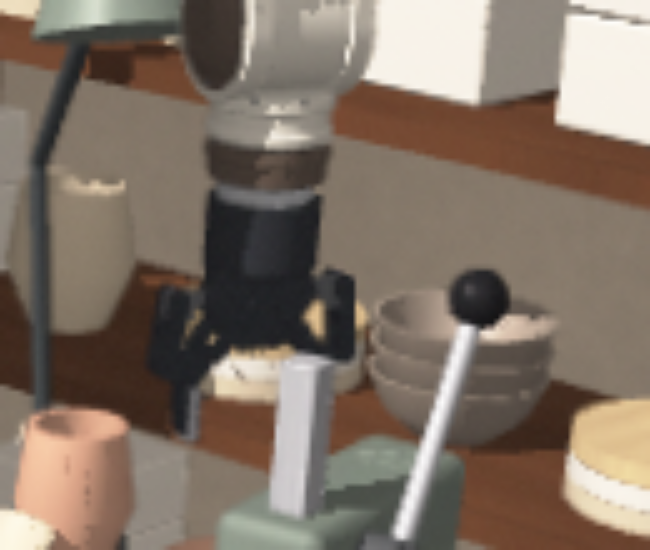

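View pics/g0t.png

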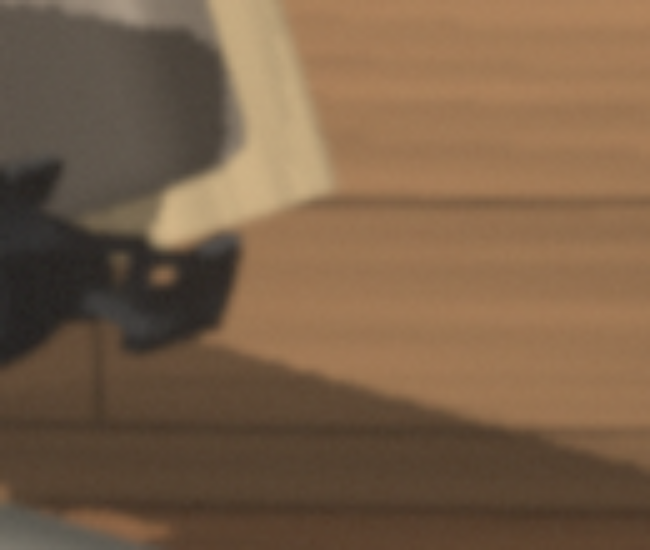

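View pics/g1t.png

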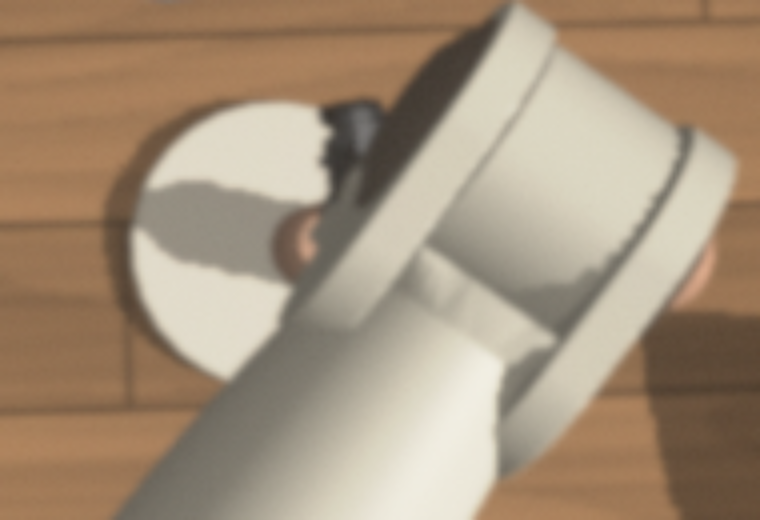

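```bash
python3 -c "
from h import *
t=pickle.load(open('t1.pkl','rb'))
for z in (.163,.2,.22): print(z,(proj(t,[[.501,-.378,z],[.501-.042,-.385,z],[.501+.042,-.371,z],[.501+.057,-.371,z]])-[330,200])*4)
p=shot('top','t2');a=p['image'][:,:,::-1]; print(bot.get_obs()['q'])
cv2.imwrite('pics/g2t.png',cv2.resize(a[200:330,330:520],(760,520)))
a=pickle.load(open('s2.pkl','rb'))['image'][:,:,::-1]
cv2.imwrite('pics/g2s.png',cv2.resize(a[100:340,140:380],(600,600)))
"
```

```text
0.163 [[340.79983218 239.45635033]
 [355.4754321  310.61840576]
 [326.10352623 168.56992015]
 [325.07775928 143.20592863]]
0.2 [[351.31076402 236.72728002]
 [366.45433003 310.05575395]
 [336.14292561 163.69226555]
 [335.07534354 137.5625976 ]]
0.22 [[357.26259653 235.18160441]
 [372.67167738 309.73679329]
 [341.82708422 160.93024127]
 [340.73550227 134.36721468]]
[-3.72128212e+01  1.56124962e+01  5.49492670e+00  7.97825751e+01
 -2.38314932e-04  4.36786550e+01]
```

View pics/g2t.png

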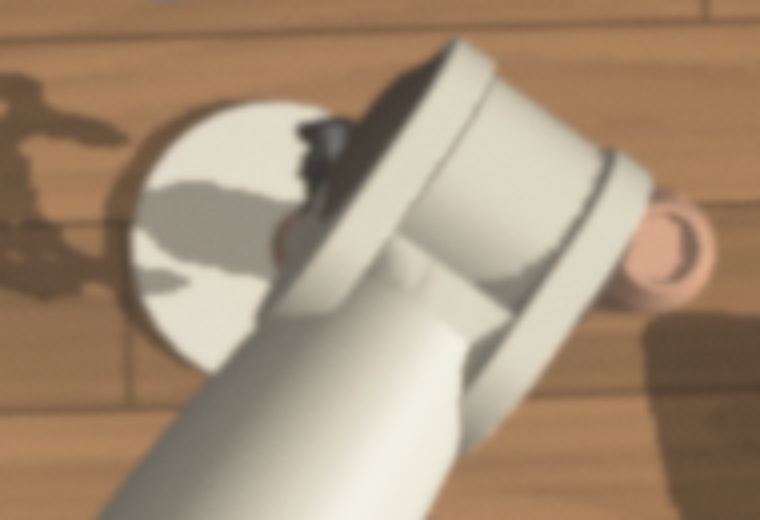

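View pics/g2s.png

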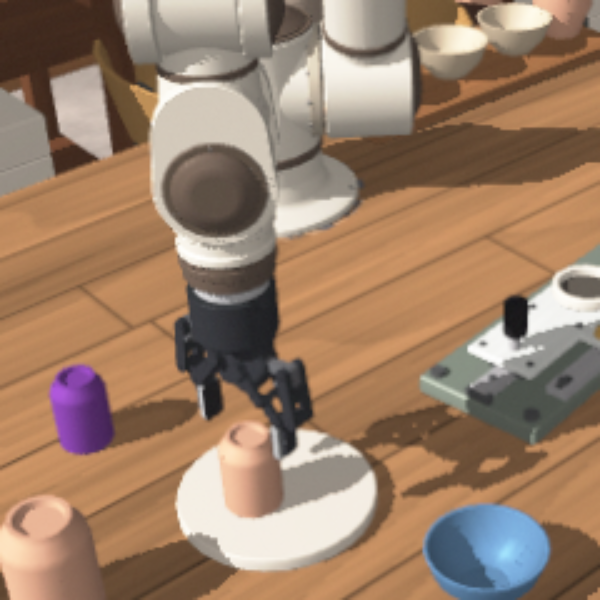

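```bash
python3 -c "
from h import *
t=pickle.load(open('t2.pkl','rb'))
w=lambda x,y,z: atz(t,(x/4+330,y/4+200),z)
print('cup shadow end',w(138,192,.016),w(140,245,.016)); print('finger sh',w(190,283,.016),w(128,135,0))
a=t['image'][:,:,::-1]
cv2.imwrite('pics/g3t.png',cv2.resize(a[205:295,300:420],(800,600),interpolation=cv2.INTER_CUBIC))
"
```

```text
cup shadow end [ 0.54161541 -0.26986458  0.016     ] [ 0.50673203 -0.27000347  0.016     ]
finger sh [ 0.48085023 -0.30195498  0.016     ] [ 0.58084954 -0.26560465  0.        ]
```

View pics/g3t.png

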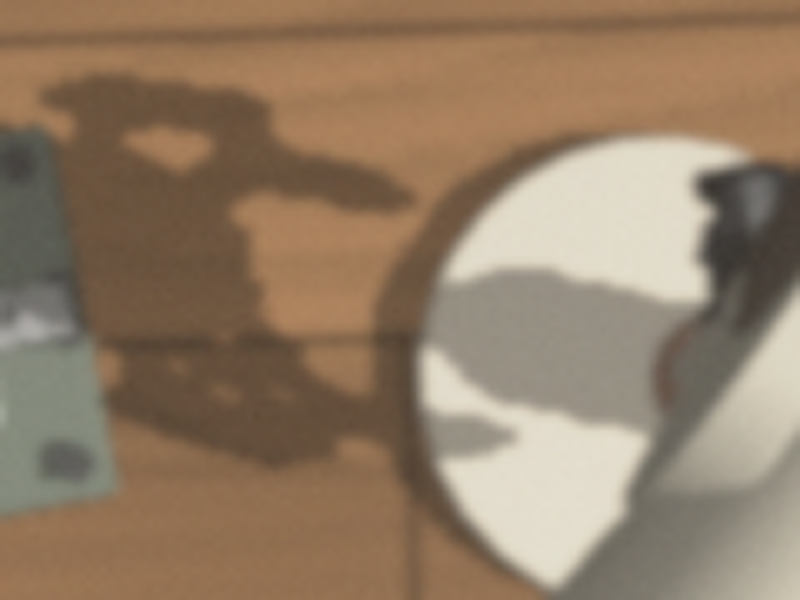

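```bash
python3 -c "
from h import *
t=pickle.load(open('t2.pkl','rb'));s=pickle.load(open('s2.pkl','rb'))
k=np.array([.527,-.065])
for u in (355,370,385):
  e=atz(t,(u/8+210,150/8+230),.052); d=e[:2]-k; L=np.hypot(*d); print(e,d, 'ratio',d*(L-.013)/L/.058)
L=np.array([.3,1.5,-1])
q=lambda x,y,z: atz(t,(x*.15+300,y*.15+205),z)
for L in ([.3,1.5,-1],[.27,1.35,-1],[.33,1.65,-1]):
 L=np.array(L)
 for sh,uv in ((q(515,435,.016),(195,225)),(q(412,197,0),(370,318))):
  c,d=ray(s,(uv[0]/6+190,uv[1]/6+230)); A=np.c_[d,L]; x=np.linalg.lstsq(A,sh-c,rcond=None)[0]
  P=c+d*x[0];Q=sh-L*x[1]; print(sh,P,Q)
"
```

```text
[0.54569184 0.0153838  0.052     ] [0.01869184 0.0803838 ] ratio [0.27150817 1.16761426]
[0.54555107 0.01054133 0.052     ] [0.01855107 0.07554133] ratio [0.2663916  1.08476631]
[0.54541033 0.00570051 0.052     ] [0.01841033 0.07070051] ratio [0.26093776 1.00206964]
[ 0.48217977 -0.30134457  0.016     ] [ 0.45779811 -0.39611712  0.09279097] [ 0.46185663 -0.40296027  0.0837438 ]
[ 0.57872566 -0.26499928  0.        ] [ 0.5487181  -0.38031466  0.0934085 ] [ 0.55399059 -0.38867466  0.08245025]
[ 0.48217977 -0.30134457  0.016     ] [ 0.46020356 -0.39747834  0.09489965] [ 0.46216674 -0.40140972  0.09012234]
[ 0.57872566 -0.26499928  0.        ] [ 0.55172198 -0.38227802  0.09635164] [ 0.5542967  -0.38714408  0.09047764]
[ 0.48217977 -0.30134457  0.016     ] [ 0.45557703 -0.39486023  0.09084391] [ 0.46168731 -0.40380687  0.07809836]
[ 0.57872566 -0.26499928  0.        ] [ 0.54594554 -0.37850248  0.09069201] [ 0.55385209 -0.38936715  0.07537447]
```

Request:
step_arm:
  dr:
    - [0,0,0]
    - [0,0,0]
    - [0,0,0]
    - [0,0,0]
    - [0,0,0]
    - [0,0,0]
    - [0,0,0]
    - [0,0,0]
  xyz:
    - [0,0,-0.8]
    - [0,0,-1.6]
    - [0,0,-2.4]
    - [0,0,-2.7]
    - [0,0,-2.7]
    - [0,0,-2.7]
    - [0,0,-2.7]
    - [0,0,-2.7]
  gripper: [1,1,0,0,0,0,0,0]
  squeeze: 25

```text
time: 6.1
ee_pos: [0.5015, -0.3808, 0.1461]
tcp_rot: [-179.9, -0.1, 99.1]
wrist_force: [0.2, -0.5, 0.0]
opening: 0.0004
```

```bash
python3 -c "
from h import *
to(.502,-.381,.04)
p=shot('scene','s3');a=p['image'][:,:,::-1].copy()
o=bot.get_obs()['ee_pos']; X=np.array([o+[0,0,h] for h in (0,.02,.04,.06)])
u=proj(p,X); print(u); a=cv2.resize(a[180:330,190:290],(534,800)); a=a[:600]
for v in u: cv2.circle(a,tuple(np.int32((v-[190,180])*5.33)),3,(0,255,0),-1)
cv2.imwrite('pics/a3.png',a)"
```

```text
[ 0.50150819 -0.38079972  0.14608181] [-1.79907790e+02 -9.63997799e-02  9.91118285e+01] [ 0.2370266  -0.49041199  0.04436803] 0.0004143317246437865 units [-0.011  0.016  2.652]
[[236.80562329 254.47503161]
 [235.96370196 247.11851006]
 [235.10934337 239.61364316]
 [234.24245414 231.95717367]]
```

View pics/a3.png

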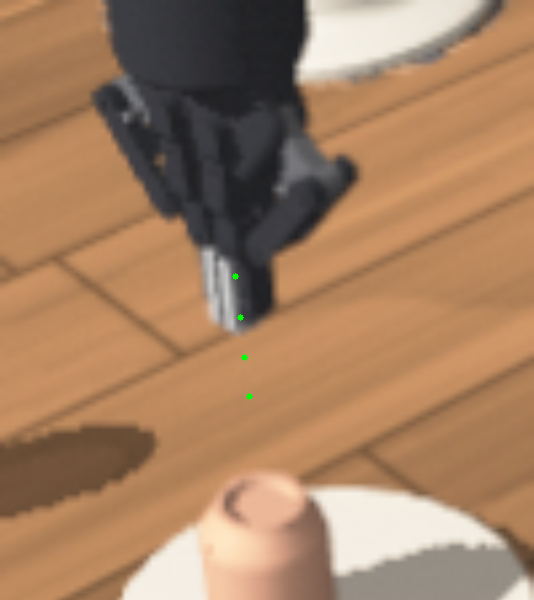

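```bash
python3 -c "
from h import *
t=pickle.load(open('top0.pkl','rb'))
print(atz(t,(398.5,261),.016),atz(t,(362,261),.016))
to(.507,-.297,.09)"
```

```text
[ 0.50479392 -0.35804288  0.016     ] [ 0.50761915 -0.26215045  0.016     ]
[ 0.50156491 -0.38087134  0.14637284] [-1.79924234e+02 -8.15538037e-02  9.91105847e+01] [ 0.1755441  -0.92290109  0.34013538] -4.5476759597398175e-05 units [2.047 0.468 1.412]
```

Request:
step_arm:
  dr:
    - [0,0,0]
    - [0,0,0]
    - [0,0,0]
    - [0,0,0]
    - [0,0,0]
    - [0,0,0]
    - [0,0,0]
    - [0,0,0]
  xyz:
    - [1.0,0.2,0]
    - [2.0,0.45,0.5]
    - [2.05,0.47,1.3]
    - [2.05,0.47,2.1]
    - [2.05,0.47,2.6]
    - [2.05,0.47,2.9]
    - [2.05,0.47,2.9]
    - [2.05,0.47,2.9]
  gripper: [0,0,0,0,0,0,0,0]

```text
time: 6.95
ee_pos: [0.5078, -0.2975, 0.0324]
tcp_rot: [180.0, 0.0, 99.1]
wrist_force: [0.5, -0.5, 0.5]
opening: 0.0003
```

Request:
step_arm:
  dr:
    - [0,0,0]
    - [0,0,0]
    - [0,0,0]
    - [0,0,0]
    - [0,0,0]
    - [0,0,0]
    - [0,0,0]
    - [0,0,0]
  xyz:
    - [0,0,0.05]
    - [0,0,0.1]
    - [0,0,0.15]
    - [0,0,0.2]
    - [0,0,0.25]
    - [0,0,0.3]
    - [0,0,0.35]
    - [0,0,0.4]
  gripper: [0,0,0,0,0,0,0,0]

```text
time: 7.75
ee_pos: [0.5075, -0.2972, 0.0155]
tcp_rot: [-180.0, -0.0, 99.1]
wrist_force: [-0.1, 0.1, -0.7]
opening: 0.0
```

Request:
step_arm:
  dr:
    - [0,0,0]
    - [0,0,0]
    - [0,0,0]
    - [0,0,0]
    - [0,0,0]
    - [0,0,0]
    - [0,0,0]
    - [0,0,0]
  xyz:
    - [0,0,0.05]
    - [0,0,0.1]
    - [0,0,0.15]
    - [0,0,0.2]
    - [0,0,0.25]
    - [0,0,0.25]
    - [0,0,0.25]
    - [0,0,0.25]
  gripper: [0,0,0,0,0,0,0,0]

```text
time: 8.55
ee_pos: [0.5076, -0.2972, 0.0058]
tcp_rot: [180.0, 0.0, 99.1]
wrist_force: [-0.3, -0.5, 0.2]
opening: -0.0001
```

```bash
python3 -c "
from h import *
to(.502,-.381,.04)
p=shot('scene','s4');a=p['image'][:,:,::-1].copy()
cv2.imwrite('pics/a4.png',cv2.resize(a[220:320,200:300],(600,600)))"
```

```text
[ 0.50759919 -0.29724167  0.00578453] [1.79993112e+02 3.10974672e-03 9.91090363e+01] [-0.34017324 -0.47109096  0.24949218] -5.4424509876935506e-05 units [-2.045 -0.47  -0.855]
```

View pics/a4.png

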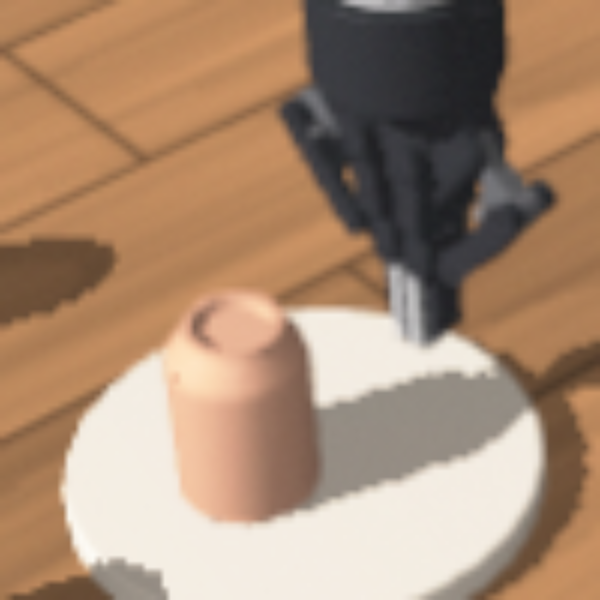

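Request:
step_arm:
  dr:
    - [0,0,0]
    - [0,0,0]
    - [0,0,0]
    - [0,0,0]
    - [0,0,0]
    - [0,0,0]
    - [0,0,0]
    - [0,0,0]
  xyz:
    - [0,0,0.1]
    - [0,0,0.2]
    - [0,0,0.3]
    - [0,0,0.35]
    - [0,0,0.38]
    - [0,0,0.41]
    - [0,0,0.43]
    - [0,0,0.45]
  gripper: [0,0,0,0,0,0,0,0]

```text
time: 9.4
ee_pos: [0.5076, -0.2973, -0.0123]
tcp_rot: [180.0, 0.0, 99.1]
wrist_force: [0.0, -0.0, -0.3]
opening: -0.0001
```

```bash
python3 -c "
from h import *
o=bot.get_obs();print(o['ee_pos'],o['wrist_force'])
from h import *
p=pickle.load(open('s4.pkl','rb'))
print((proj(p,[[.5076,-.2972,.0058+h] for h in (0,.02,.03,.035,.04)])-[200,220])*6)"
```

```text
[ 0.50763488 -0.29728222 -0.01225663] [ 0.03937122 -0.02564948 -0.33857869]
[[430.2305653  407.80751027]
 [427.48708559 369.75468883]
 [426.10045032 350.45916831]
 [425.40338243 340.74327325]
 [424.70380448 330.98162569]]
```

Request:
step_arm:
  dr:
    - [0,0,0]
    - [0,0,0]
    - [0,0,0]
    - [0,0,0]
    - [0,0,0]
    - [0,0,0]
    - [0,0,0]
    - [0,0,0]
  xyz:
    - [0,0,0.015]
    - [0,0,0.03]
    - [0,0,0.045]
    - [0,0,0.06]
    - [0,0,0.075]
    - [0,0,0.09]
    - [0,0,0.1]
    - [0,0,0.1]
  gripper: [0,0,0,0,0,0,0,0]

```text
time: 10.2
ee_pos: [0.5075, -0.2972, -0.0164]
tcp_rot: [-180.0, -0.0, 99.1]
wrist_force: [0.2, -0.7, -0.3]
opening: -0.0
```

Request:
step_arm:
  dr:
    - [0,0,0]
    - [0,0,0]
    - [0,0,0]
    - [0,0,0]
    - [0,0,0]
    - [0,0,0]
    - [0,0,0]
    - [0,0,0]
  xyz:
    - [0,0,0.015]
    - [0,0,0.03]
    - [0,0,0.045]
    - [0,0,0.06]
    - [0,0,0.075]
    - [0,0,0.075]
    - [0,0,0.075]
    - [0,0,0.075]
  gripper: [0,0,0,0,0,0,0,0]

```text
time: 11.0
ee_pos: [0.5076, -0.2973, -0.0193]
tcp_rot: [180.0, 0.0, 99.1]
wrist_force: [0.0, -0.4, 0.3]
opening: -0.0002
```

Request:
step_arm:
  dr:
    - [0,0,0]
    - [0,0,0]
    - [0,0,0]
    - [0,0,0]
    - [0,0,0]
    - [0,0,0]
    - [0,0,0]
    - [0,0,0]
  xyz:
    - [0,0,0.02]
    - [0,0,0.04]
    - [0,0,0.055]
    - [0,0,0.07]
    - [0,0,0.07]
    - [0,0,0.07]
    - [0,0,0.07]
    - [0,0,0.07]
  gripper: [0,0,0,0,0,0,0,0]

```text
time: 11.8
ee_pos: [0.5076, -0.2973, -0.0221]
tcp_rot: [180.0, 0.0, 99.1]
wrist_force: [0.5, 0.1, -0.4]
opening: 0.0
```

```bash
python3 -c "
from h import *
to(.502,-.381,.04)
p=shot('scene','s5');a=p['image'][:,:,::-1].copy()
cv2.imwrite('pics/a5.png',cv2.resize(a[220:320,200:300],(600,600)))"
```

```text
[ 0.50756554 -0.29725058 -0.02207788] [1.79997231e+02 1.65839686e-03 9.91082371e+01] [ 0.51084599  0.10478318 -0.35858812] 4.905169140766034e-05 units [-2.045 -0.469 -1.552]
```

View pics/a5.png

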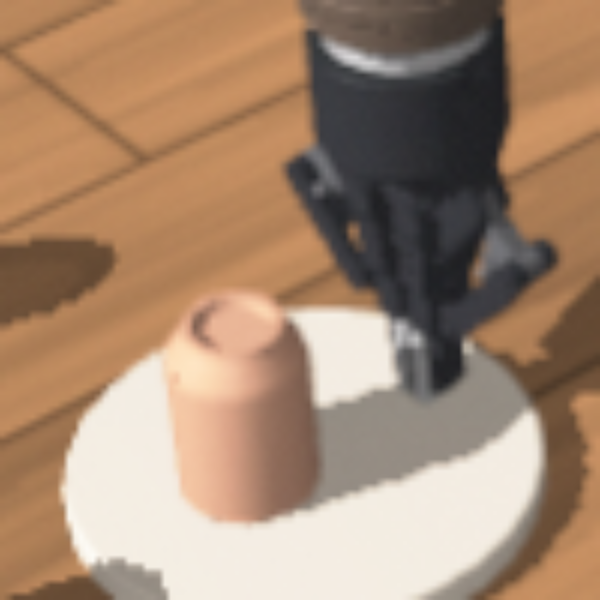

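Request:
step_arm:
  dr:
    - [0,0,0]
    - [0,0,0]
    - [0,0,0]
    - [0,0,0]
    - [0,0,0]
    - [0,0,0]
    - [0,0,0]
    - [0,0,0]
  xyz:
    - [0,0,0.015]
    - [0,0,0.03]
    - [0,0,0.045]
    - [0,0,0.06]
    - [0,0,0.07]
    - [0,0,0.07]
    - [0,0,0.07]
    - [0,0,0.07]
  gripper: [0,0,0,0,0,0,0,0]

```text
time: 12.65
ee_pos: [0.5077, -0.2973, -0.0228]
tcp_rot: [179.9, 0.0, 99.1]
wrist_force: [-6.1, 2.8, 16.4]
opening: -0.0
```

Request:
step_arm:
  dr:
    - [0,0,0]
    - [0,0,0]
    - [0,0,0]
    - [0,0,0]
    - [0,0,0]
    - [0,0,0]
    - [0,0,0]
    - [0,0,0]
  xyz:
    - [0,0,-1.0]
    - [0,0,-2.0]
    - [0,0,-3.0]
    - [-0.5,-0.1,-3.1]
    - [-1.5,-0.3,-3.1]
    - [-2.05,-0.47,-3.1]
    - [-2.05,-0.47,-3.1]
    - [-2.05,-0.47,-3.1]
  gripper: [0,0,0.5,1,1,1,1,1]

```text
time: 13.45
ee_pos: [0.5017, -0.3812, 0.0987]
tcp_rot: [-180.0, -0.0, 99.1]
wrist_force: [-0.7, -0.0, 0.5]
opening: 0.0849
```

```bash
python3 -c "
from h import *
to(.502,-.381,.0015)"
```

```text
[ 0.5016946  -0.38117909  0.09868634] [-1.79978053e+02 -4.10999469e-02  9.90549646e+01] [-0.72477341 -0.00807832  0.45046327] 0.0848743559311421 units [1.00e-03 9.00e-03 2.43e+00]
```

Request:
step_arm:
  dr:
    - [0,0,0]
    - [0,0,0]
    - [0,0,0]
    - [0,0,0]
    - [0,0,0]
    - [0,0,0]
    - [0,0,0]
    - [0,0,0]
  xyz:
    - [0,0,0.5]
    - [0,0,1.0]
    - [0,0,1.4]
    - [0,0,1.8]
    - [0,0,2.1]
    - [0,0,2.3]
    - [0,0,2.43]
    - [0,0,2.43]
  gripper: [1,1,1,1,1,1,1,1]

```text
time: 14.25
ee_pos: [0.5018, -0.381, 0.0015]
tcp_rot: [-180.0, -0.0, 99.1]
wrist_force: [-0.1, -0.8, -0.5]
opening: 0.0851
```

```bash
python3 -c "
from h import *
to(.502,-.381,.0015)
p=shot('scene','s6');a=p['image'][:,:,::-1].copy()
cv2.imwrite('pics/a6.png',cv2.resize(a[220:320,190:290],(600,600)))"
```

```text
[ 0.50183749 -0.38098504  0.00146701] [-1.79979970e+02 -2.51729894e-02  9.91107268e+01] [-0.1450997  -0.78182862 -0.45716281] 0.08507160985039494 units [-0.001  0.004 -0.001]
```

View pics/a6.png

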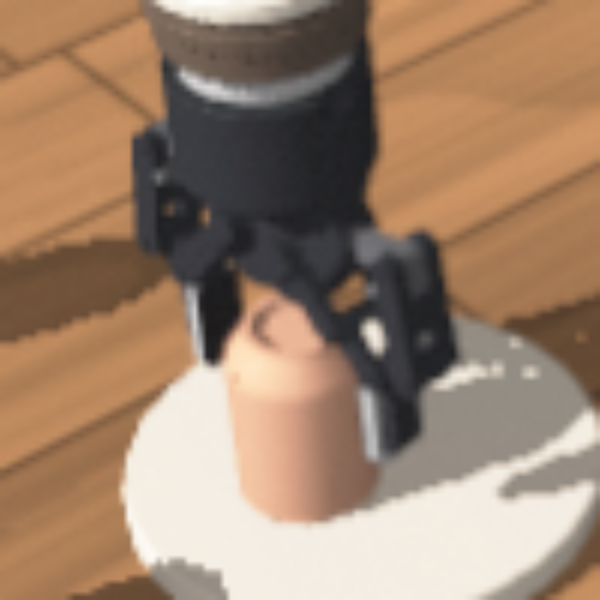

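Request:
step_arm:
  dr:
    - [0,0,0]
    - [0,0,0]
    - [0,0,0]
    - [0,0,0]
    - [0,0,0]
    - [0,0,0]
    - [0,0,0]
    - [0,0,0]
  xyz:
    - [0,0,0]
    - [0,0,0]
    - [0,0,0]
    - [0,0,0]
    - [0,0,0]
    - [0,0,0]
    - [0,0,0]
    - [0,0,0]
  gripper: [0.85,0.75,0.7,0.65,0.5,0.4,0.3,0.3]
  squeeze: 28

```text
time: 15.1
ee_pos: [0.5022, -0.3814, 0.0024]
tcp_rot: [180.0, 0.0, 99.1]
wrist_force: [-0.4, 0.5, 6.1]
opening: 0.0555
```

Request:
step_arm:
  dr:
    - [0,0,0]
    - [0,0,0]
    - [0,0,0]
    - [0,0,0]
    - [0,0,0]
    - [0,0,0]
    - [0,0,0]
    - [0,0,0]
  xyz:
    - [0,0,-0.1]
    - [0,0,-0.3]
    - [0,0,-0.6]
    - [0,0,-1]
    - [0,0,-1.5]
    - [0,0,-2]
    - [0,0,-2.4]
    - [0,0,-2.5]
  gripper: [0.3,0.3,0.3,0.3,0.3,0.3,0.3,0.3]

```text
time: 15.9
ee_pos: [0.5029, -0.3819, 0.1054]
tcp_rot: [179.8, 0.2, 99.1]
wrist_force: [0.1, -0.3, -1.5]
opening: 0.0554
```

```bash
python3 -c "
from h import *
n=np.array([.5063,.0682])
to(*n,.14)
p=shot('scene','s7');a=p['image'][:,:,::-1].copy()
cv2.imwrite('pics/a7.png',cv2.resize(a[170:300,180:310],(600,600)))"
```

```text
[ 0.50291085 -0.38189375  0.10538046] [1.79834550e+02 1.74155015e-01 9.91130620e+01] [ 0.07905963 -0.30028229 -1.47709969] 0.05542804625928768 units [11.094  1.868 -0.894]
```

View pics/a7.png

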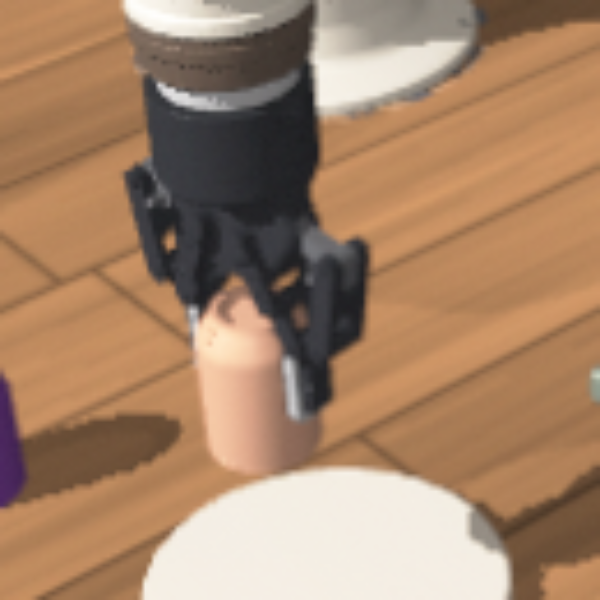

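Request:
step_arm:
  dr:
    - [0,0,0]
    - [0,0,0]
    - [0,0,0]
    - [0,0,0]
    - [0,0,0]
    - [0,0,0]
    - [0,0,0]
    - [0,0,0]
  xyz:
    - [0.2,0.05,-0.5]
    - [0.8,0.15,-0.9]
    - [1.7,0.3,-0.9]
    - [2.7,0.45,-0.9]
    - [3.7,0.6,-0.9]
    - [4.7,0.8,-0.9]
    - [5.7,0.95,-0.9]
    - [6.7,1.1,-0.9]
  gripper: [0.3,0.3,0.3,0.3,0.3,0.3,0.3,0.3]

```text
time: 16.75
ee_pos: [0.5024, -0.108, 0.1374]
tcp_rot: [-180.0, -0.0, 99.1]
wrist_force: [0.6, 0.6, -2.1]
opening: 0.0551
```

Request:
step_arm:
  dr:
    - [0,0,0]
    - [0,0,0]
    - [0,0,0]
    - [0,0,0]
    - [0,0,0]
    - [0,0,0]
    - [0,0,0]
    - [0,0,0]
  xyz:
    - [1.0,0.17,0]
    - [1.9,0.32,0]
    - [2.7,0.45,0]
    - [3.4,0.57,0]
    - [3.9,0.65,0]
    - [4.2,0.71,0]
    - [4.3,0.74,0]
    - [4.3,0.74,0]
  gripper: [0.3,0.3,0.3,0.3,0.3,0.3,0.3,0.3]

```text
time: 17.55
ee_pos: [0.5049, 0.0648, 0.1376]
tcp_rot: [-180.0, 0.0, 99.1]
wrist_force: [-0.2, 0.0, -1.7]
opening: 0.055
```

```bash
python3 -c "
from h import *
n=np.array([.5063,.0682])
to(*n,.08)
p=shot('scene','s8');a=p['image'][:,:,::-1].copy()
cv2.imwrite('pics/a8.png',cv2.resize(a[150:270,300:420],(600,600)))
p=shot('top','t8');a=p['image'][:,:,::-1].copy()
cv2.imwrite('pics/a8t.png',cv2.resize(a[200:320,200:320],(600,600)))"
```

```text
[0.50494555 0.06483879 0.13762139] [-1.79973603e+02  1.01445303e-02  9.91337890e+01] [-0.21485708  0.00319948 -1.73331582] 0.05499929686492847 units [0.078 0.047 1.44 ]
```

View pics/a8.png

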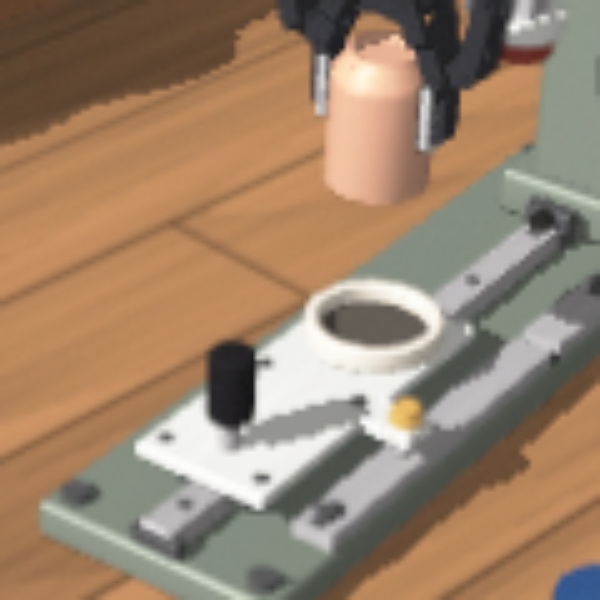

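View pics/a8t.png

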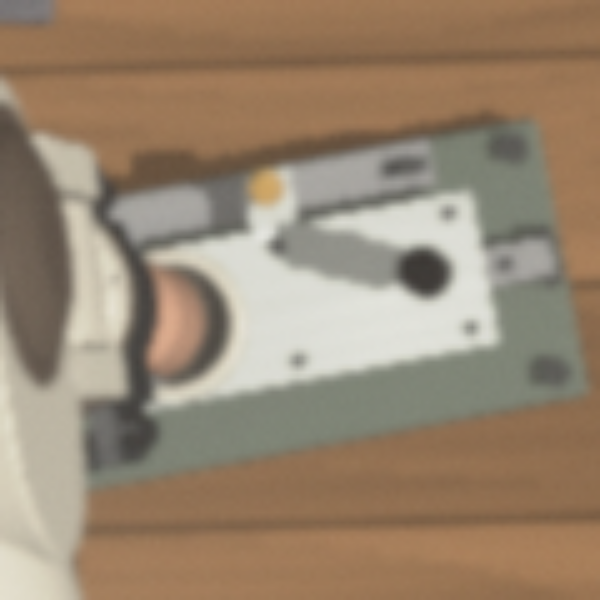

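Request:
step_arm:
  dr:
    - [0,0,0]
    - [0,0,0]
    - [0,0,0]
    - [0,0,0]
    - [0,0,0]
    - [0,0,0]
    - [0,0,0]
    - [0,0,0]
  xyz:
    - [0.08,0.05,0.4]
    - [0.08,0.05,0.8]
    - [0.08,0.05,1.2]
    - [0.08,0.05,1.5]
    - [0.08,0.05,1.7]
    - [0.08,0.05,1.8]
    - [0.08,0.05,1.8]
    - [0.08,0.05,1.8]
  gripper: [0.3,0.3,0.3,0.3,0.3,0.3,0.3,0.3]

```text
time: 18.45
ee_pos: [0.5068, 0.0684, 0.0665]
tcp_rot: [180.0, 0.0, 99.1]
wrist_force: [0.1, 0.0, -1.8]
opening: 0.0553
```

```bash
python3 -c "
from h import *
n=np.array([.5063,.0682])
to(*n,.0415)
p=shot('scene','s9');a=p['image'][:,:,::-1].copy()
cv2.imwrite('pics/a9.png',cv2.resize(a[180:255,330:405],(750,600))[:, :] if 0 else cv2.resize(a[180:255,325:425],(800,600),interpolation=cv2.INTER_CUBIC))
p=shot('top','t9');a=p['image'][:,:,::-1].copy()
cv2.imwrite('pics/a9t.png',cv2.resize(a[230:290,205:285],(800,600),interpolation=cv2.INTER_CUBIC))"
```

```text
[0.50675316 0.0683528  0.0664745 ] [1.79953398e+02 4.09687832e-03 9.91034303e+01] [ 0.13829226  0.04228035 -1.79941444] 0.055318231045503374 units [-0.002 -0.012  0.624]
```

View pics/a9.png

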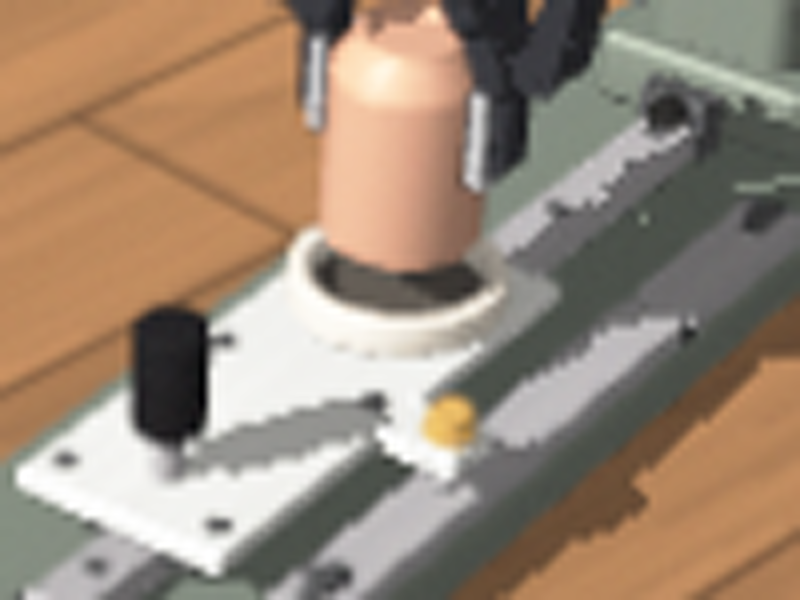

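View pics/a9t.png

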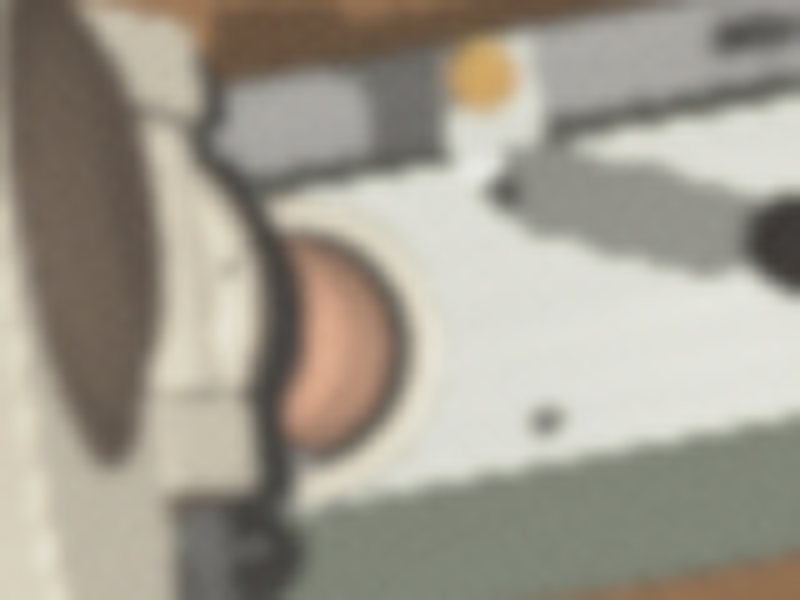

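```bash
python3 -c "
from fit import *
s=pickle.load(open('s9.pkl','rb'));t=pickle.load(open('t9.pkl','rb'))
n=[.5063,.0682]
for c in ([.5068,.0684,.080],[.5068,.0684,.078]):
  print((box(proj(s,cupmesh(c)))-[325,180]*2+.5)*8,(box(proj(t,cupmesh(c)))-[205,230]*2+.5)*10)
for nm,p,o,k,sz in(('s',s,(325,180),8,(800,600)),('t',t,(205,230),10,(800,600))):
  im=cv2.resize(p['image'][o[1]:o[1]+sz[1]//k,o[0]:o[0]+sz[0]//k,::-1],sz,interpolation=cv2.INTER_CUBIC)
  for P,col in ((circ(n,.0385,.065),(0,0,255)),(circ(n,.0315,.065),(0,0,255)),(circ([.5068,.0684],.028,.080),(255,0,0)),(circ([.5068,.0684],.028,.143),(255,0,0))):
    for u in proj(p,P): cv2.circle(im,tuple(np.int32((u-o+.5)*k)),1,col,-1)
  cv2.imwrite('pics/o9%s.png'%nm,im)
"
```

```text
[322.87958726  -0.50921251 499.71130253 272.34018983] [111.75541097 220.26765371 387.32729452 456.93449726]
[322.60886025   4.73316782 499.30002783 277.37048253] [113.52912414 220.7473639  388.60522788 457.04007123]
```

View pics/o9s.png

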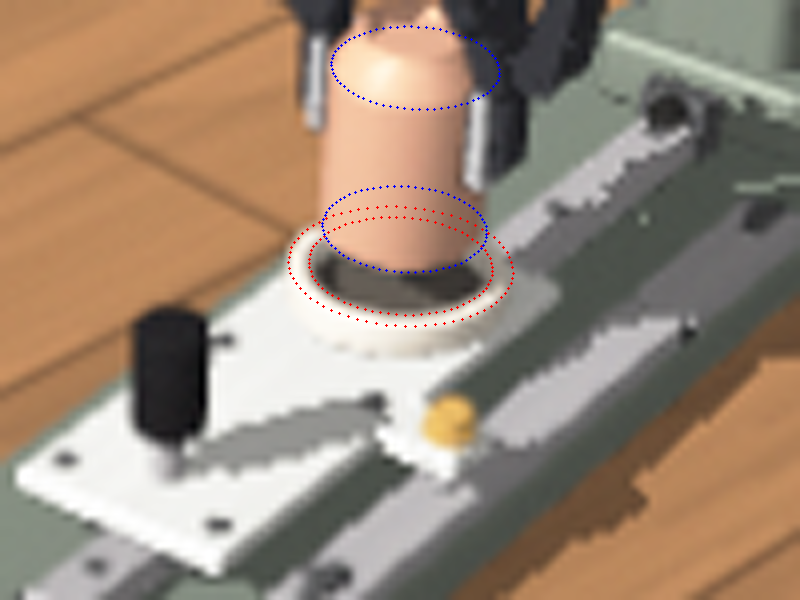

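View pics/o9t.png

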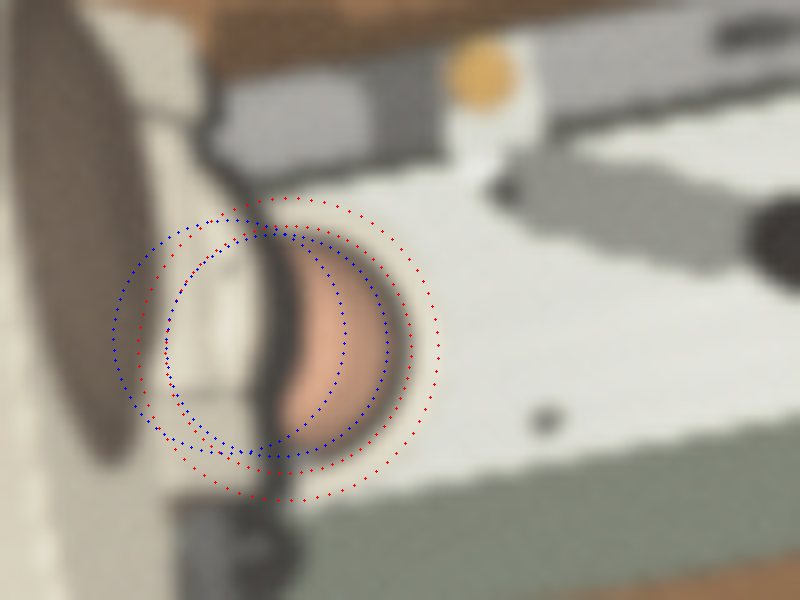

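Request:
step_arm:
  dr:
    - [0,0,0]
    - [0,0,0]
    - [0,0,0]
    - [0,0,0]
    - [0,0,0]
    - [0,0,0]
    - [0,0,0]
    - [0,0,0]
  xyz:
    - [0.02,-0.01,0.1]
    - [0.02,-0.01,0.2]
    - [0.02,-0.01,0.3]
    - [0.02,-0.01,0.4]
    - [0.02,-0.01,0.48]
    - [0.02,-0.01,0.53]
    - [0.02,-0.01,0.57]
    - [0.02,-0.01,0.57]
  gripper: [0.3,0.3,0.3,0.3,0.3,0.3,0.3,0.3]

```text
time: 19.35
ee_pos: [0.5058, 0.0691, 0.0429]
tcp_rot: [-180.0, 0.0, 99.1]
wrist_force: [-0.1, -0.7, -2.6]
opening: 0.0555
```

Request:
step_arm:
  dr:
    - [0,0,0]
    - [0,0,0]
    - [0,0,0]
    - [0,0,0]
    - [0,0,0]
    - [0,0,0]
    - [0,0,0]
    - [0,0,0]
  xyz:
    - [0,0,0.015]
    - [0,0,0.03]
    - [0,0,0.045]
    - [0,0,0.055]
    - [0,0,0.065]
    - [0,0,0.07]
    - [0,0,0.07]
    - [0,0,0.07]
  gripper: [0.3,0.3,0.3,0.3,0.3,0.3,0.3,0.3]

```text
time: 20.15
ee_pos: [0.5061, 0.0692, 0.0414]
tcp_rot: [179.9, 0.0, 99.1]
wrist_force: [-3.7, -0.2, 7.1]
opening: 0.0554
```

Request:
step_arm:
  dr:
    - [0,0,0]
    - [0,0,0]
    - [0,0,0]
    - [0,0,0]
    - [0,0,0]
    - [0,0,0]
    - [0,0,0]
    - [0,0,0]
  xyz:
    - [0,0,-0.02]
    - [0,0,-0.02]
    - [0,0,-0.02]
    - [0,0,-0.02]
    - [0,0,-0.02]
    - [0,0,-0.02]
    - [0,0,-0.02]
    - [0,0,-0.02]
  gripper: [0.6,0.68,0.72,0.8,0.9,1,1,1]

```text
time: 20.95
ee_pos: [0.5059, 0.0691, 0.0411]
tcp_rot: [180.0, 0.0, 99.1]
wrist_force: [-0.9, -0.1, -0.4]
opening: 0.0856
```

```bash
python3 -c "
from h import *
to(.5271,-.0652,.0345)
p=shot('scene','s10');a=p['image'][:,:,::-1].copy()
cv2.imwrite('pics/a10.png',cv2.resize(a[180:255,325:425],(800,600),interpolation=cv2.INTER_CUBIC))"
```

```text
[0.50592785 0.06913352 0.04107296] [1.79999391e+02 6.52033527e-04 9.91114769e+01] [-0.92725995 -0.14707483 -0.35707109] 0.08561774326139357 units [-3.4   -0.009  0.164]
```

View pics/a10.png

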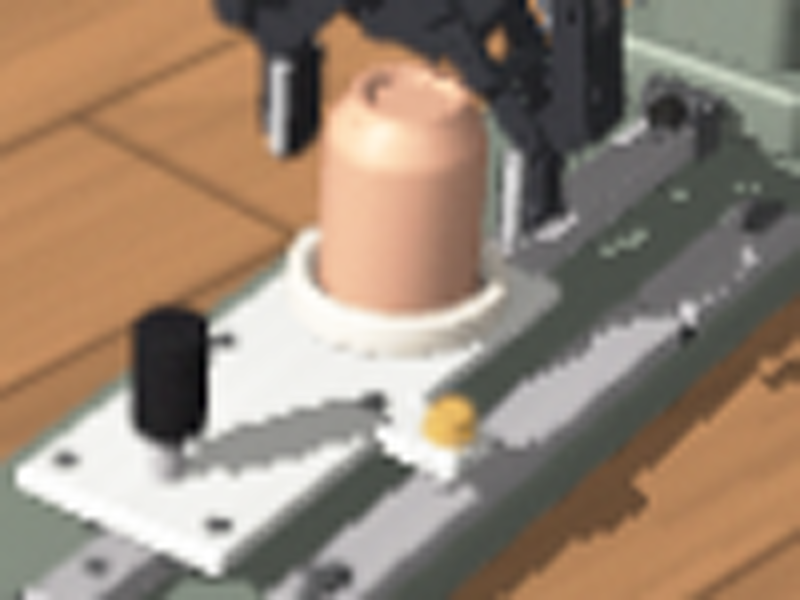

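Request:
step_arm:
  dr:
    - [0,0,0]
    - [0,0,0]
    - [0,0,0]
    - [0,0,0]
    - [0,0,0]
    - [0,0,0]
    - [0,0,0]
    - [0,0,0]
  xyz:
    - [-0.4,0,0]
    - [-1.0,0,0]
    - [-1.7,0,0]
    - [-2.4,0,0]
    - [-2.9,0,0]
    - [-3.25,0,0.1]
    - [-3.4,0,0.16]
    - [-3.4,0,0.16]
  gripper: [1,1,1,1,1,1,1,1]

```text
time: 21.8
ee_pos: [0.5271, -0.0654, 0.0339]
tcp_rot: [-179.9, -0.0, 99.1]
wrist_force: [0.4, -0.2, 0.6]
opening: 0.085
```

```bash
python3 -c "
from h import *
to(.5271,-.0652,.0345)
p=shot('scene','s11');a=p['image'][:,:,::-1].copy()
cv2.imwrite('pics/a11.png',cv2.resize(a[180:255,325:425],(800,600),interpolation=cv2.INTER_CUBIC))
p=shot('top','t11');a=p['image'][:,:,::-1].copy()
cv2.imwrite('pics/a11t.png',cv2.resize(a[220:300,205:325],(800,533),interpolation=cv2.INTER_CUBIC))"
```

```text
[ 0.52707512 -0.06537029  0.03394984] [-1.79938200e+02 -2.15731368e-02  9.90671536e+01] [ 0.40954748 -0.1672395   0.62429967] 0.08501888196918242 units [ 0.004  0.001 -0.014]
```

View pics/a11.png

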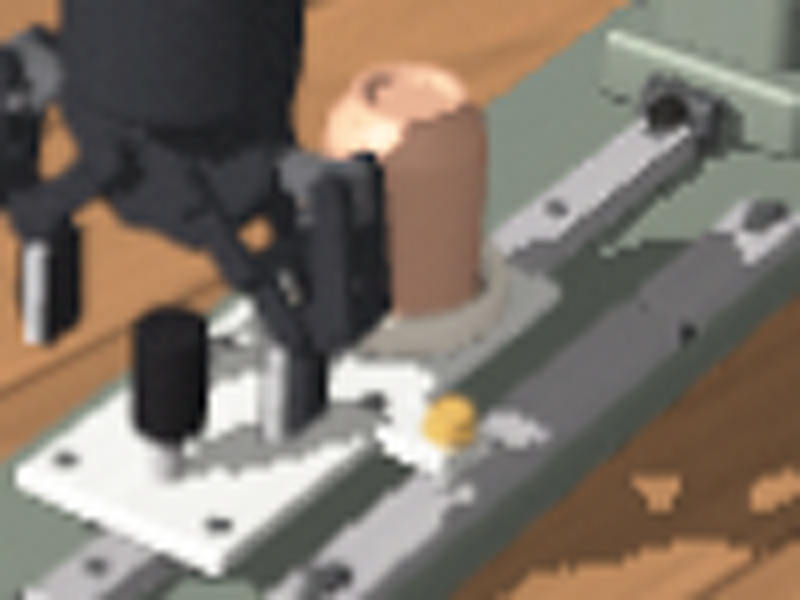

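View pics/a11t.png

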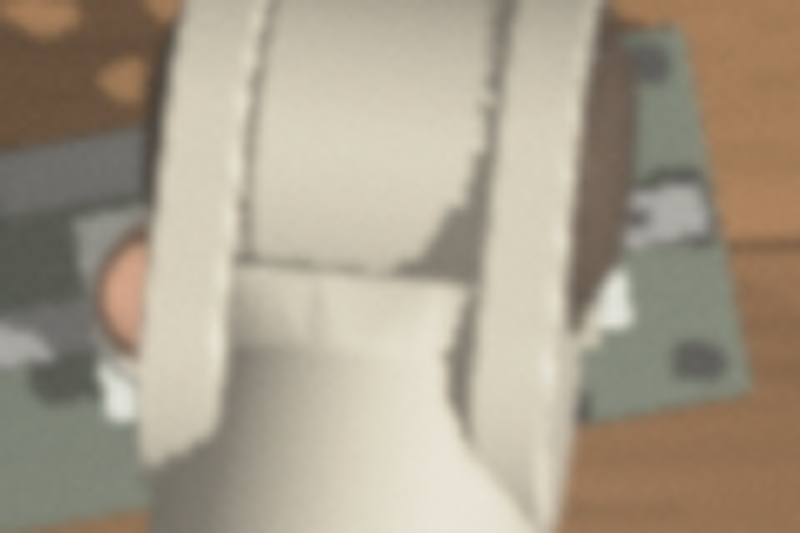

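```bash
python3 -c "
from h import *
t=pickle.load(open('top0.pkl','rb'));s=pickle.load(open('scene0.pkl','rb'))
print('link centre pred px',proj(t,[[.527,-.065,.3],[.527,-.065,.35]]), 'seen',390/6.67+205)
a=cv2.imread('pics/scene0.png')[130:175,380:440];cv2.imwrite('pics/st.png',cv2.resize(a,(800,600),interpolation=cv2.INTER_CUBIC))
d=np.array([-np.sin(np.radians(8.885)),np.cos(np.radians(8.885))]);n=np.array([.5063,.0682])
for S0 in (0,.02,.04):
  P=n+d*(.16-S0); print(S0,P,(proj(s,[[*P,.172]])-[380,130]+.5)*13.33)
"
```

```text
link centre pred px [[276.11896513 249.08656821]
 [273.64102475 247.5323114 ]] seen 263.47076461769115
0 [0.48158772 0.22628005] [[377.70052454 370.47422117]]
0.02 [0.48467676 0.20652005] [[329.46634073 403.21676007]]
0.04 [0.48776579 0.18676004] [[280.3258682  436.58108971]]
```

View pics/st.png

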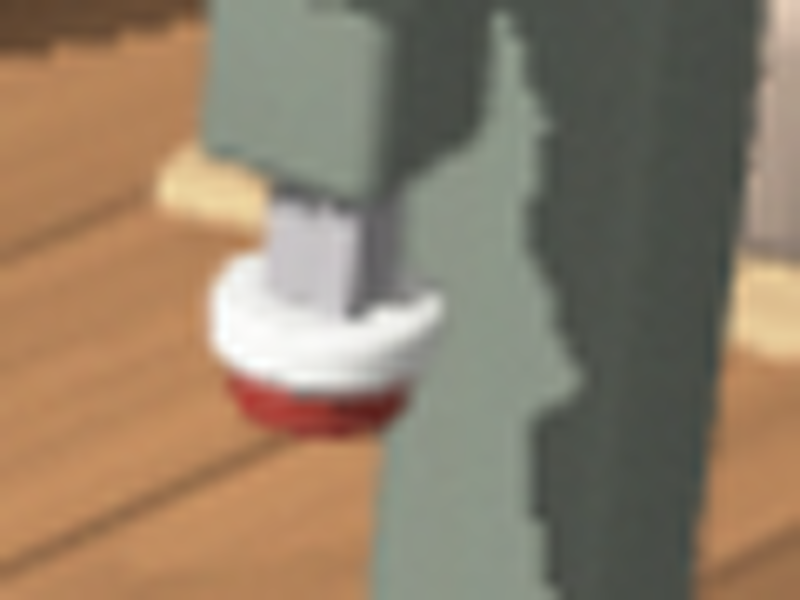

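Request:
step_arm:
  dr:
    - [0,0,0]
    - [0,0,0]
    - [0,0,0]
    - [0,0,0]
    - [0,0,0]
    - [0,0,0]
    - [0,0,0]
    - [0,0,0]
  xyz:
    - [0,0,0]
    - [0,0,0]
    - [0,0,0]
    - [0,0,0]
    - [0,0,0]
    - [0,0,0]
    - [0,0,0]
    - [0,0,0]
  gripper: [0.6,0.4,0.3,0.1,0,0,0,0]
  squeeze: 50

```text
time: 22.7
ee_pos: [0.5281, -0.0649, 0.035]
tcp_rot: [179.9, -0.0, 99.1]
wrist_force: [4.8, 3.5, 1.5]
opening: 0.025
```

Request:
step_arm:
  dr:
    - [0,0,0]
    - [0,0,0]
    - [0,0,0]
    - [0,0,0]
    - [0,0,0]
    - [0,0,0]
    - [0,0,0]
    - [0,0,0]
  xyz:
    - [0.1,0,0]
    - [0.35,0,0]
    - [0.7,0,0]
    - [1.1,0,0]
    - [1.5,0.01,0]
    - [1.8,0.01,0]
    - [2.0,0.01,0]
    - [2.0,0.01,0]
  gripper: [0,0,0,0,0,0,0,0]

```text
time: 23.5
ee_pos: [0.5152, 0.0145, 0.035]
tcp_rot: [180.0, -0.0, 99.1]
wrist_force: [0.8, 4.1, 2.9]
opening: 0.0247
```

```bash
python3 -c "
from h import *
to(.5271,-.0652,.0345)
p=shot('scene','s12');a=p['image'][:,:,::-1].copy()
cv2.imwrite('pics/a12.png',cv2.resize(a[60:270,260:480],(800,764))[:600] if 0 else cv2.resize(a[40:265,240:480],(640,600)))
p=shot('top','t12');a=p['image'][:,:,::-1].copy()
cv2.imwrite('pics/a12t.png',cv2.resize(a[200:320,65:265],(800,480),interpolation=cv2.INTER_CUBIC))"
```

```text
[0.51523502 0.01451526 0.03498999] [ 1.79969527e+02 -1.65209433e-02  9.91441221e+01] [0.82207861 4.05864472 2.93581908] 0.024708838672276273 units [-2.015 -0.024  0.012]
```

View pics/a12.png

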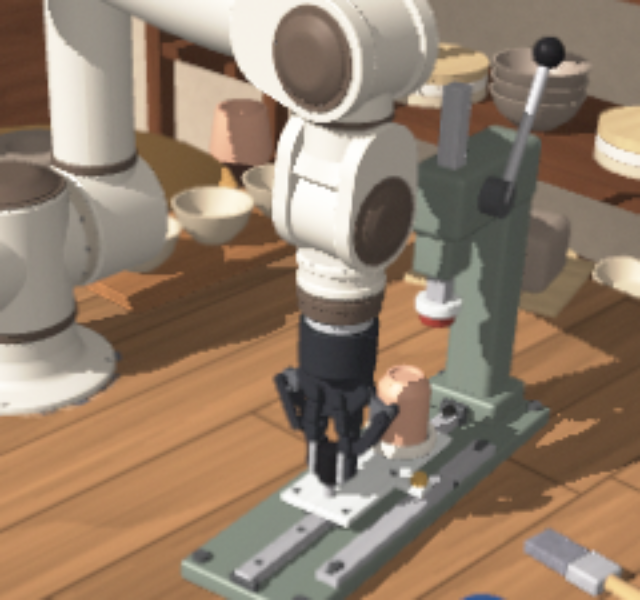

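View pics/a12t.png

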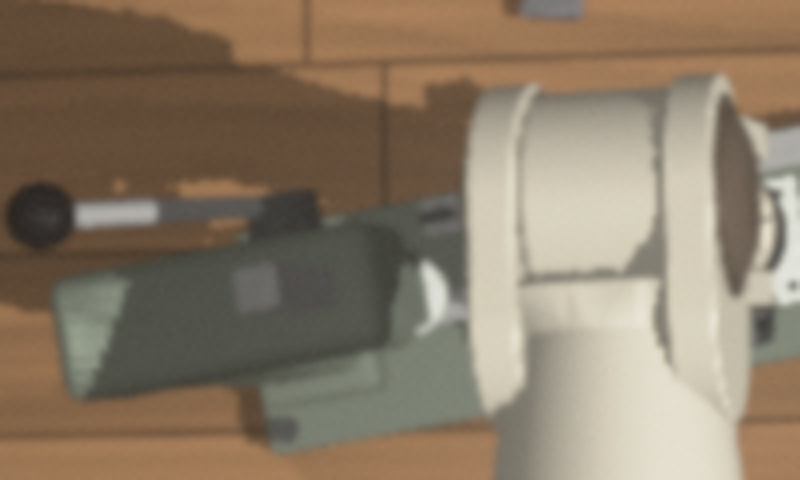

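```bash
python3 -c "
from h import *
s=pickle.load(open('s12.pkl','rb'));t=pickle.load(open('t12.pkl','rb'))
for z in (.1,.2,.25,.3,.35,.4,.45,.5,.55): print(z,(proj(s,[[.515,.0145,z]])-[240,40])*2.667,(proj(t,[[.515,.0145,z]])-[65,200])*4)
"
```

```text
0.1 [[330.88122033 453.63158587]] [[749.04347777 239.51296145]]
0.2 [[335.59575708 364.43348919]] [[723.87353707 232.17074195]]
0.25 [[338.04490628 317.11873939]] [[709.67696699 228.02781176]]
0.3 [[340.55356351 267.90585665]] [[694.21493525 223.51418206]]
0.35 [[343.11932828 216.73365043]] [[677.31092101 218.57793318]]
0.4 [[345.73865981 163.54713837]] [[658.75409852 213.15701096]]
0.45 [[348.40659079 108.3004301 ]] [[638.29061541 207.17663766]]
0.5 [[351.11637038  50.9604643 ]] [[615.61208165 200.5458903 ]]
0.55 [[353.85901807  -8.48815342]] [[590.3401764  193.15311837]]
```

Request:
step_arm:
  dr:
    - [0,0,0]
    - [0,0,0]
    - [0,0,0]
    - [0,0,0]
    - [0,0,0]
    - [0,0,0]
    - [0,0,0]
    - [0,0,0]
  xyz:
    - [0.1,0,0]
    - [0.3,0,0]
    - [0.5,0,0]
    - [0.7,0,0]
    - [0.9,0,0]
    - [1.05,0,0]
    - [1.13,0,0]
    - [1.15,0,0]
  gripper: [0,0,0,0,0,0,0,0]

```text
time: 24.4
ee_pos: [0.5081, 0.0586, 0.035]
tcp_rot: [180.0, 0.1, 99.1]
wrist_force: [1.9, -3.9, 5.3]
opening: 0.0251
```

Request:
step_arm:
  dr:
    - [0,0,0]
    - [0,0,0]
    - [0,0,0]
    - [0,0,0]
    - [0,0,0]
    - [0,0,0]
    - [0,0,0]
    - [0,0,0]
  xyz:
    - [0.02,0,0]
    - [0.03,0,0]
    - [0.03,0,0]
    - [0.03,0,0]
    - [0.03,0,0]
    - [0.03,0,0]
    - [0.03,0,0]
    - [0.03,0,0]
  gripper: [0,0,0,0,0,0,0,0]

```text
time: 25.2
ee_pos: [0.508, 0.0595, 0.035]
tcp_rot: [180.0, 0.1, 99.1]
wrist_force: [1.3, -5.2, 4.6]
opening: 0.0246
```

Request:
step_arm:
  dr:
    - [0,0,0]
    - [0,0,0]
    - [0,0,0]
    - [0,0,0]
    - [0,0,0]
    - [0,0,0]
    - [0,0,0]
    - [0,0,0]
  xyz:
    - [0.01,0,0]
    - [0.02,0,0]
    - [0.03,0,0]
    - [0.04,0,0]
    - [0.05,0,0]
    - [0.05,0,0]
    - [0.05,0,0]
    - [0.05,0,0]
  gripper: [0,0,0,0,0,0,0,0]

```text
time: 26.0
ee_pos: [0.5077, 0.0614, 0.035]
tcp_rot: [180.0, 0.1, 99.1]
wrist_force: [1.9, -5.9, 5.1]
opening: 0.0247
```

Request:
step_arm:
  dr:
    - [0,0,0]
    - [0,0,0]
    - [0,0,0]
    - [0,0,0]
    - [0,0,0]
    - [0,0,0]
    - [0,0,0]
    - [0,0,0]
  xyz:
    - [0.01,0,0]
    - [0.02,0,0]
    - [0.03,0,0]
    - [0.04,0,0]
    - [0.05,0,0]
    - [0.05,0,0]
    - [0.05,0,0]
    - [0.05,0,0]
  gripper: [0,0,0,0,0,0,0,0]

```text
time: 26.8
ee_pos: [0.5073, 0.0635, 0.035]
tcp_rot: [180.0, 0.1, 99.1]
wrist_force: [0.9, -6.0, 4.4]
opening: 0.0248
```

Request:
step_arm:
  dr:
    - [0,0,0]
    - [0,0,0]
    - [0,0,0]
    - [0,0,0]
    - [0,0,0]
    - [0,0,0]
    - [0,0,0]
    - [0,0,0]
  xyz:
    - [0.01,0,0]
    - [0.02,0,0]
    - [0.03,0,0]
    - [0.04,0,0]
    - [0.04,0,0]
    - [0.04,0,0]
    - [0.04,0,0]
    - [0.04,0,0]
  gripper: [0,0,0,0,0,0,0,0]

```text
time: 27.6
ee_pos: [0.5071, 0.065, 0.035]
tcp_rot: [180.0, 0.1, 99.1]
wrist_force: [1.1, -5.9, 5.1]
opening: 0.0248
```

Request:
step_arm:
  dr:
    - [0,0,0]
    - [0,0,0]
    - [0,0,0]
    - [0,0,0]
    - [0,0,0]
    - [0,0,0]
    - [0,0,0]
    - [0,0,0]
  xyz:
    - [0.01,0,0]
    - [0.02,0,0]
    - [0.03,0,0]
    - [0.03,0,0]
    - [0.03,0,0]
    - [0.03,0,0]
    - [0.03,0,0]
    - [0.03,0,0]
  gripper: [0,0,0,0,0,0,0,0]

```text
time: 28.4
ee_pos: [0.5069, 0.0662, 0.035]
tcp_rot: [180.0, 0.1, 99.1]
wrist_force: [1.9, -6.3, 5.1]
opening: 0.0245
```

```bash
python3 -c "
from h import *
p=shot('scene','s13');a=p['image'][:,:,::-1].copy()
cv2.imwrite('pics/a13.png',cv2.resize(a[150:250,320:450],(780,600),interpolation=cv2.INTER_CUBIC))"
```

```text
(no output)
```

View pics/a13.png

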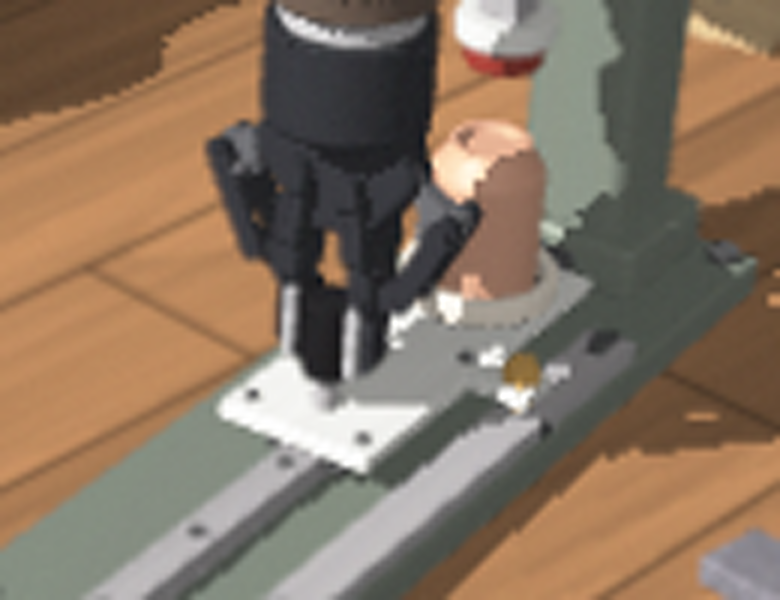

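```bash
python3 -c "
from h import *
s=pickle.load(open('s13.pkl','rb'))
d=np.array([-np.sin(np.radians(8.885)),np.cos(np.radians(8.885))])
A=[(218,410),(362,472),(251,395),(362,440),(520,368)];B=[(15,478),(218,572),(65,459),(219,525),(450,418)]
for a,b,z in zip(A,B,(.05,.05,.052,.052,.07)):
  P=atz(s,(a[0]/6+320-.4,a[1]/6+150-.4),z)-atz(s,(b[0]/8+325-.4,b[1]/8+180-.4),z); print(P[:2]@d, P)
k=np.array([.5271,-.0652]);print('ee travel',(np.array([.5069,.0662])-np.array([.5281,-.0649]))@d)
for S in (.15,.16): 
  P=np.array([.5063,.0682])+d*(.133)
  Q=P+d*(.16-S); print((proj(s,[[*P,.133],[*Q,.172]])-[320,150]+.5)*6)
"
```

```text
0.13155992974013228 [-0.0196809   0.13008111  0.        ]
0.13080056255594705 [-0.02127423  0.12906344  0.        ]
0.13254999725601116 [-0.02142498  0.13081055  0.        ]
0.13152011605471264 [-0.02113206  0.12981396  0.        ]
0.12965081145642532 [-0.02097599  0.12794635  0.        ]
ee travel 0.13280122067274663
[[493.74400596 140.65896033]
 [511.57931013  59.2645688 ]]
[[493.74400596 140.65896033]
 [500.60228426  66.7169187 ]]
```

Request:
step_arm:
  dr:
    - [0,0,0]
    - [0,0,0]
    - [0,0,0]
    - [0,0,0]
    - [0,0,0]
    - [0,0,0]
    - [0,0,0]
    - [0,0,0]
  xyz:
    - [0.01,0,0]
    - [0.02,0,0]
    - [0.025,0,0]
    - [0.025,0,0]
    - [0.025,0,0]
    - [0.025,0,0]
    - [0.025,0,0]
    - [0.025,0,0]
  gripper: [0,0,0,0,0,0,0,0]

```text
time: 29.25
ee_pos: [0.5068, 0.0671, 0.035]
tcp_rot: [180.0, 0.1, 99.1]
wrist_force: [1.5, -6.8, 5.7]
opening: 0.0249
```

Request:
step_arm:
  dr:
    - [0,0,0]
    - [0,0,0]
    - [0,0,0]
    - [0,0,0]
    - [0,0,0]
    - [0,0,0]
    - [0,0,0]
    - [0,0,0]
  xyz:
    - [0.01,0,0]
    - [0.02,0,0]
    - [0.025,0,0]
    - [0.025,0,0]
    - [0.025,0,0]
    - [0.025,0,0]
    - [0.025,0,0]
    - [0.025,0,0]
  gripper: [0,0,0,0,0,0,0,0]

```text
time: 30.05
ee_pos: [0.5066, 0.0681, 0.035]
tcp_rot: [180.0, 0.1, 99.1]
wrist_force: [1.7, -6.1, 5.3]
opening: 0.025
```

Request:
step_arm:
  dr:
    - [0,0,0]
    - [0,0,0]
    - [0,0,0]
    - [0,0,0]
    - [0,0,0]
    - [0,0,0]
    - [0,0,0]
    - [0,0,0]
  xyz:
    - [0.01,0,0]
    - [0.02,0,0]
    - [0.025,0,0]
    - [0.025,0,0]
    - [0.025,0,0]
    - [0.025,0,0]
    - [0.025,0,0]
    - [0.025,0,0]
  gripper: [0,0,0,0,0,0,0,0]

```text
time: 30.85
ee_pos: [0.5063, 0.0695, 0.035]
tcp_rot: [180.0, 0.1, 99.1]
wrist_force: [1.6, -4.3, 4.1]
opening: 0.0249
```

Request:
step_arm:
  dr:
    - [0,0,0]
    - [0,0,0]
    - [0,0,0]
    - [0,0,0]
    - [0,0,0]
    - [0,0,0]
    - [0,0,0]
    - [0,0,0]
  xyz:
    - [0.01,0,0]
    - [0.02,0,0]
    - [0.025,0,0]
    - [0.025,0,0]
    - [0.025,0,0]
    - [0.025,0,0]
    - [0.025,0,0]
    - [0.025,0,0]
  gripper: [0,0,0,0,0,0,0,0]

```text
time: 31.65
ee_pos: [0.5061, 0.0712, 0.035]
tcp_rot: [180.0, -0.0, 99.1]
wrist_force: [-0.5, -0.5, 5.4]
opening: 0.0246
```

Request:
step_arm:
  dr:
    - [0,0,0]
    - [0,0,0]
    - [0,0,0]
    - [0,0,0]
    - [0,0,0]
    - [0,0,0]
    - [0,0,0]
    - [0,0,0]
  xyz:
    - [0.01,0,0]
    - [0.015,0,0]
    - [0.02,0,0]
    - [0.02,0,0]
    - [0.02,0,0]
    - [0.02,0,0]
    - [0.02,0,0]
    - [0.02,0,0]
  gripper: [0,0,0,0,0,0,0,0]

```text
time: 32.45
ee_pos: [0.5059, 0.0723, 0.035]
tcp_rot: [180.0, -0.1, 99.1]
wrist_force: [-0.4, 1.8, 5.3]
opening: 0.0249
```

Request:
step_arm:
  dr:
    - [0,0,0]
    - [0,0,0]
    - [0,0,0]
    - [0,0,0]
    - [0,0,0]
    - [0,0,0]
    - [0,0,0]
    - [0,0,0]
  xyz:
    - [0.01,0,0]
    - [0.015,0,0]
    - [0.02,0,0]
    - [0.02,0,0]
    - [0.02,0,0]
    - [0.02,0,0]
    - [0.02,0,0]
    - [0.02,0,0]
  gripper: [0,0,0,0,0,0,0,0]

```text
time: 33.25
ee_pos: [0.5057, 0.0732, 0.0349]
tcp_rot: [180.0, -0.1, 99.1]
wrist_force: [0.7, 2.7, 4.1]
opening: 0.0248
```

Request:
step_arm:
  dr:
    - [0,0,0]
    - [0,0,0]
    - [0,0,0]
    - [0,0,0]
    - [0,0,0]
    - [0,0,0]
    - [0,0,0]
    - [0,0,0]
  xyz:
    - [0.01,0,0]
    - [0.015,0,0]
    - [0.02,0,0]
    - [0.02,0,0]
    - [0.02,0,0]
    - [0.02,0,0]
    - [0.02,0,0]
    - [0.02,0,0]
  gripper: [0,0,0,0,0,0,0,0]

```text
time: 34.05
ee_pos: [0.5057, 0.0736, 0.035]
tcp_rot: [180.0, -0.0, 99.1]
wrist_force: [1.2, 0.3, 4.3]
opening: 0.0248
```

Request:
step_arm:
  dr:
    - [0,0,0]
    - [0,0,0]
    - [0,0,0]
    - [0,0,0]
    - [0,0,0]
    - [0,0,0]
    - [0,0,0]
    - [0,0,0]
  xyz:
    - [0.005,0,0]
    - [0.01,0,0]
    - [0.015,0,0]
    - [0.015,0,0]
    - [0.015,0,0]
    - [0.015,0,0]
    - [0.015,0,0]
    - [0.015,0,0]
  gripper: [0,0,0,0,0,0,0,0]

```text
time: 34.85
ee_pos: [0.5057, 0.0738, 0.035]
tcp_rot: [180.0, 0.0, 99.1]
wrist_force: [1.1, -2.4, 4.9]
opening: 0.0248
```

Request:
step_arm:
  dr:
    - [0,0,0]
    - [0,0,0]
    - [0,0,0]
    - [0,0,0]
    - [0,0,0]
    - [0,0,0]
    - [0,0,0]
    - [0,0,0]
  xyz:
    - [0.005,0,0]
    - [0.01,0,0]
    - [0.01,0,0]
    - [0.01,0,0]
    - [0.01,0,0]
    - [0.01,0,0]
    - [0.01,0,0]
    - [0.01,0,0]
  gripper: [0,0,0,0,0,0,0,0]

```text
time: 35.65
ee_pos: [0.5056, 0.074, 0.0349]
tcp_rot: [180.0, 0.0, 99.1]
wrist_force: [1.4, -4.1, 4.9]
opening: 0.025
```

```bash
python3 -c "
from h import *
p=shot('scene','s14');a=p['image'][:,:,::-1].copy();o=bot.get_obs();print(o['ee_pos'],o['wrist_force'],o['opening'],o['time'],np.abs(o['qd']).max())
cv2.imwrite('pics/a14.png',cv2.resize(a[150:250,320:450],(780,600),interpolation=cv2.INTER_CUBIC))
cv2.imwrite('pics/a14f.png',a)"
```

```text
[0.50561521 0.07394542 0.03494277] [ 0.88205196 -3.98514742  5.34124433] 0.024395038958962462 35.7 0.09700998625923384
```

View pics/a14.png

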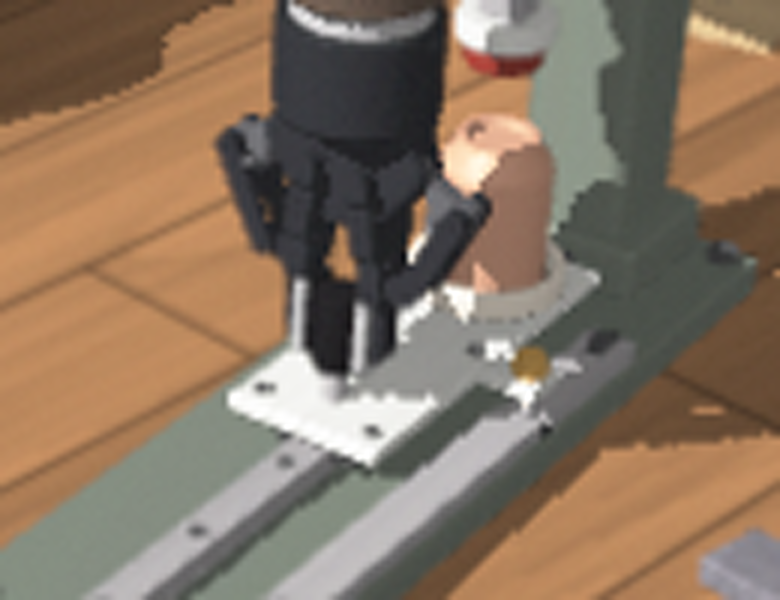

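View pics/a14f.png

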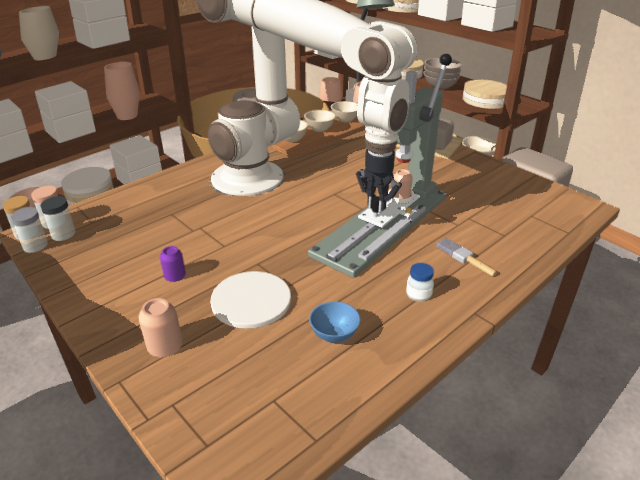

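```bash
python3 -c "
from h import *
print(bot.job_done()); print(bot.get_obs()['ee_pos'],bot.get_obs()['wrist_force'])"
```

```text
the job is handed in; nothing more can be done
None
the job is handed in; nothing more can be done
```

I lifted the small pink cup off the bat with a 28 N grip and set it foot up in the nest with the shuttle still at its loading end. I let go of it there, then took the knob with 50 N and slid the shuttle in about 140 mm. The job was handed in at about 35.7 s, still holding the knob; no verdict was reported.

**Ball in the notch:** the force along the slide ran steady at about −6 N, then swung to +2.7 N as the ball pulled the shuttle forward. It fell back to −4 N while the position stayed almost still. I took that as the click and stopped there. The ball's height itself can't be read.

**Last picture:** it shows the cup upright in the nest under the stamp, with the fingers on the knob. The jar, bowl and brush look to be where they started.

**Disagreements:**
- **Tool height:** the reported TCP height was about 38 mm too low. I saw this in the pictures, confirmed it by touching the bat lightly with shut fingers, and corrected for it in every grasp. The same offset predicted the height at which the cup touched the nest floor.
- **Sliding force:** the steady 6 N was more than the 1.5 N stated. I found no cause for it. Part-way in, at about 133 mm, pictures of the plate showed it had followed the hand to within about 1–3 mm. I did not repeat that check in the notch.

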